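Blank off the coolant pump outlet with its grooved plug

TASK

Blank off the coolant pump: tilt the parts bin out, take the flanged, grooved plug from it (leave the plain bung in its pocket) and seat the plug fully in the pump's sloping outlet coupler while the coupler's two cam arms are still out. Then swing both cam arms down together until both lie fully home against the coupler, never pressing one home while the other still sticks out, and tip the bin fully shut. Leave everything else on the bench where it is.

Things in the scene. Friction and masses are not known exactly. Their poses are not given: they have to be found in the camera images.
- bin (a joint): tilt of the grey parts bin about its bottom front pivot, rad: 0 shut, 0.75 fully tilted out towards the robot side. Stiff: it stays where it is left; moving it takes about 6 to 10 N at the handle
- bin_pivot (a point): middle of the bin's pivot line, at the bottom edge of its front face, 25 mm above the table; the frame turns with the bin: z up the front face (the plane x = 0, 196 mm wide in y, top edge at z = 100 mm), x into the bin. A black block inside, top at z = 34 mm, has two 38.5 mm pockets, centres at x = 47 mm, y = +-40 mm, floor at z = 6 mm. Side walls at y = +-93 mm
- bin_handle (a point): middle of the bin's steel pull bar, a round bar 10 mm thick and 100 mm long along y, at x = -45 mm, z = 85 mm in the bin_pivot frame (40 mm free behind it); its frame turns with the bin
- bin_unit: the grey housing of the bin, 130 x 214 x 150 mm (x, y, z), fixed; origin under its centre, x points from its open front to its back. The pivot lies 65 mm in front of the origin. Its roof, at a height of 140 to 150 mm, begins 20 mm behind the front plane, so the parts in the bin can be reached only when it is tilted out
- plug: the grooved aluminium plug, about 0.2 kg, in one of the bin's pockets: origin at the centre of its underside, z its axis, up through the head. Nose 36 mm in diameter, z = 0 to 8 mm (chamfered), groove of 26 mm to z = 27, land of 36 mm to 34, flange of 46 mm to 38, round grip head of 30 mm diameter to 56 mm. It stands loosely on the pocket's floor and leans with the bin
- bung: the plain aluminium bung in the other pocket, not wanted: straight, 36 mm in diameter, no groove or flange, with a 20 mm square head from z = 38 to 52 mm; origin at the centre of its underside
- coupler_mouth (a point): centre of the mouth of the pump's outlet coupler; z points out of the mouth along its axis, which leans 0.5 rad from vertical towards the pump's front (-x); y is the line through the two cam arms. An aluminium cup of 50 mm outer and 39 mm inner diameter, 39 mm deep. The seated plug's flange rests on the rim, its origin then at z = -34 mm
- cam_left (a joint): angle of the brass cam arm on the coupler's +y side, rad: 0 straight out (along coupler y), negative raised above that, 1.57 folded fully home along the coupler's side. It stays where it is left (0.07 N m of friction). Its cam enters the plug's groove: it stops half way if the plug is not fully seated
- cam_right (a joint): the same for the mirror-image arm on the coupler's -y side; same sense, 1.57 folded home
- cam_left_end (a point): end of the straight part of the left cam arm, 56 mm from its pivot; the pivot is at y = +28 mm, z = -12 mm in the coupler_mouth frame. The arm is 16 mm wide (x) and 6 mm thick; past this point it flares outward by some 5 mm, to 72 mm from the pivot. Folded home its outer face is at y = +33 mm
- cam_right_end (a point): the same point of the right cam arm, whose pivot is at y = -28 mm, z = -12 mm in the coupler_mouth frame
- pump: green coolant pump, fixed, body 110 x 120 x 82 mm on a 150 mm square plate 12 mm thick, motor at its back (+x) reaching 160 mm behind the origin, 106 mm high; origin under the pump, x points to its back. The coupler mouth lies 55 mm in front of (-x) and 175 mm above the origin
- spray_can: white spray can, 52 mm in diameter, 187 mm high, standing; origin under its centre. Bystander
- oil_bottle: grey bottle, 60 mm in diameter, 150 mm high; origin under its centre. Bystander
- wrench: steel wrench, 170 mm long, lying along its x; origin under its middle. Bystander
- screwdriver: screwdriver, 180 mm long, lying along its x; origin under its middle. Bystander
- collar: steel collar, 52 mm in diameter, 22 mm high, lying; origin under its centre. Bystander
- grease_jar: amber jar, 64 mm in diameter, 70 mm high; origin under its centre. Bystander

How it is judged:
On the way, in this order (a step that is already met when the one before it is completed fails the run):
1. the bin is tilted out (value of joint bin above 0.5 rad), for 0.2 s.
2. the grooved plug is lifted clear of the bin (distance between plug and bin_pivot above 0.15 m), for 0.1 s.
3. the plug is fully seated in the coupler while both cam arms are still out (z of plug in the frame of coupler_mouth below -0.03 m and x of plug in the frame of coupler_mouth between -0.005 and 0.005 m and y of plug in the frame of coupler_mouth between -0.005 and 0.005 m and angle between the z axis of plug and the z axis of coupler_mouth, either way round below 0.12 rad and value of joint each of cam_left, cam_right below 0.8 rad), for 0.2 s.
4. both cam arms are fully down on the seated plug (z of plug in the frame of coupler_mouth below -0.03 m and x of plug in the frame of coupler_mouth between -0.005 and 0.005 m and y of plug in the frame of coupler_mouth between -0.005 and 0.005 m and angle between the z axis of plug and the z axis of coupler_mouth, either way round below 0.12 rad and value of joint each of cam_left, cam_right above 1.4 rad), for 0.2 s.
At the end, for the whole second after the job is handed in: The plug is seated in the coupler (its origin at least 30 mm below the mouth, within 5 mm of the axis each way and 0.12 rad of it) and at rest, both cam arms past 1.4 rad, the bin within 0.08 rad of shut, the plain bung within 20 mm of where it began (all of step 4 and value of joint bin below 0.08 rad and linear speed of plug below 0.02 m/s and distance of bung from where it was at the start of the episode below 0.02 m); the robot touches nothing.
It fails at once if one cam arm is pressed home (past 1.3 rad) while the other still sticks out (under 0.5 rad) ((value of joint cam_left above 1.3 rad and value of joint cam_right below 0.5 rad) or (value of joint cam_right above 1.3 rad and value of joint cam_left below 0.5 rad)).
It fails at once if a bystander is moved by more than 40 mm (distance of any of spray_can, oil_bottle, wrench, screwdriver, collar, grease_jar from where it was at the start of the episode above 0.04 m).
It also fails if it takes over 66 s, if anything falls off the work surface, if the arm or the gripper's body presses on something with over 40 N, if the wrist force passes 120 N, or if a joint passes its speed limit or range.

ROBOT

A 6-joint arm with a two-finger parallel gripper is mounted at the origin on the work surface. World frame = base frame: x ahead of the robot, y to its left, z up, the work surface at z = 0. Lengths are in m, angles in rad, forces in N, time in s.
With the tool pointing down it reaches from about 0.275 to 0.725 m from the base axis. Payload 15.9 kg.
Tool frame: the origin (TCP) lies at the very end of the fingers, on their centre line; the grasp point (between the pads) lies 19 mm behind it; z points along the fingers, x is the direction in which the jaws open and shut, and the axes are right-handed (so a half turn about z gives the same grasp; the last joint's range is limited). The gripper opens to 85 mm and grips with 20 to 120 N. Pads are 22 mm wide; open, the fingers measure 114 mm over their backs; the gripper's body (76 mm by 85 mm) begins 54 mm behind the grasp point. The pads swing forward as they close: fully open they stand 13 mm farther back than shut.
Start: joints at [-1.329, 0.213, -0.034, 1.323, 0, 1.571], TCP at [0.12, -0.485, 0.231] pointing down, gripper open.
Joint ranges: [-2.98, 2.98], [-0.74, 1.72], [-1.14, 1.35], [-2.1, 2.04], [-1.57, 1.44], [-3.14, 3.14]. Speed limits (rad/s): [1.89, 1.89, 2.39, 2.57, 3.14, 3.14].

INTERFACE

Orientations are given as a rotation vector (axis times angle).
In Python, from station import r gives the robot as it stands.
- The arm moves only by the tool carry_out, never from a script. Its argument "commands" is one flat list of numbers, 4 for each row, row after row: the shift along the tool's x, y, z in units of 40 mm (1.0 is 40 mm), then the turn about the tool's z in units of 6 degrees (1.0 is 6 degrees). A call has 1 to 8 rows; each row shifts and turns the pose as measured when the row begins, along the tool's axes as they then stand; what a row does not reach is not made up. A row lasts 1/10 s, in which the tool goes at most 50 mm and 8.59 degrees, less where a joint would pass 70% of its speed; a pose out of reach is approached as far as the arm can. A call is refused whole if a number of a shift passes 1 or a number of a turn 1, either way. A call with a gripper value outside its range is refused whole. "jaw" is the opening in per cent of the stroke, from 0 (shut) to 100 (fully open), set as the call begins (left out, the last holds). The fingers move at their own pace and stop on an object; "force" is the grip in N (left out, the last holds). Time passes only in rows, so rows that do not move let the fingers close. It gives the time, the measured TCP pose, the force and the opening at its end, in the units of the state.
- r.read_state(): the state, without advancing time (a new reading comes with each control period).
- r.get_image(name): name is "side" or "top" or "wrist"; returns a dict with "img" (384x512x3 uint8, red, green, blue), "range_z" (384x512 float32, m along the optical axis (not along the pixel's ray), 0 where there is no reading), "intrinsics" (3x3 intrinsics, pixels), "rvec" (rotation vector, rad) and "tvec" (3), from world to camera coordinates, as OpenCV has them; the wrist camera has in their place "T_tool_cam" (4x4, takes a point from camera to tool coordinates, whose origin is the TCP and whose axes are the tool frame's). Camera axes: x right, y down, z forward; pixel columns grow to the right and rows downward; lengths in m; the calibration is good to about 2 mm. The wrist camera is an equidistant fisheye: a pixel r from the principal point sees the ray r / f radians off the axis. A picture is of the moment at which its call begins: read the wrist's pose just before it.
- r.job_done(): hands the job in, once; it reports no verdict.
The state is a dict: "time_s": time; "qpos": joint angles; "joint_velocities": joint speeds; "joint_torque": joint torques, N m; "tool_pos": TCP position; "eef_rot": TCP orientation; "contact_force": force on the tool from outside, world axes, zero at the start; "wrist_torque": the same for the moment, N m; "width": finger opening in m.
Only numpy, scipy, OpenCV 4.12 (cv2) and the standard library are available. Lean on these libraries where they do the work, as an engineer would, in place of code of your own. Each camera call takes 0.05 s, during which the arm holds its last target.

## Working session

There is one attempt and no reset: what is moved stays moved. The work goes in short steps, Python scripts to look and compute and a tool call to move; the robot and the scene stay as the last step left them, time stands still between calls to the robot, and variables do not carry over. Pictures are saved under pics/ and viewed, and the job is handed in when it is done.

Besides the shell and the picture viewer there is one more tool, called after "Call:" as a command line: name --argument value ..., lists and objects as JSON in quotes. carry_out: Moves the arm, as the interface text tells. Its arguments: {"type":"object","properties":{"commands":{"type":"array"},"jaw":{"type":"number"},"force":{"type":"number"}},"required":["commands"]}

```bash
ls; mkdir -p pics; python3 - <<'E'
from station import r
import cv2,numpy as np
s=r.read_state()
for k,v in s.items(): print(k,np.round(v,4))
for n in ["side","top","wrist"]:
    d=r.get_image(n)
    cv2.imwrite(f"pics/{n}0.png",d["img"][:,:,::-1])
    print(n,np.round(d["intrinsics"],1).tolist(),d.get("rvec"),d.get("tvec"),d.get("T_tool_cam"))
    np.savez(f"pics/{n}0.npz",**d)
E
```

```text
pics
time_s 0.0
qpos [-1.329   0.2134 -0.0351  1.3235  0.      1.5708]
joint_velocities [ 0.0013 -0.0004  0.0007 -0.0018 -0.0017 -0.0001]
joint_torque [ 5.00000e-03 -6.86164e+01  4.87113e+01  1.80000e-02  5.00000e-04
  0.00000e+00]
tool_pos [ 0.1197 -0.4851  0.2308]
eef_rot [-2.4726e+00  1.9368e+00  1.4000e-03]
contact_force [-0.6093 -0.1836 -0.3639]
wrist_torque [ 0.0024 -0.031   0.0109]
width 0.0855
side [[487.5, 0.0, 256.3], [0.0, 487.5, 190.6], [0.0, 0.0, 1.0]] [ 0.98884928 -2.55691516  0.89604699] [0.41218777 0.36850738 1.32067672] None
top [[448.6, 0.0, 258.6], [0.0, 448.6, 192.6], [0.0, 0.0, 1.0]] [ 2.16567867 -2.12307332  0.16687418] [-0.03029013  0.56337709  1.31762737] None
wrist [[297.3, 0.0, 259.6], [0.0, 297.3, 194.1], [0.0, 0.0, 1.0]] None None [[ 9.99999449e-01  3.50010944e-04 -9.89876533e-04 -4.59715015e-04]
 [-6.62067023e-05  9.61943007e-01  2.73250153e-01 -6.94273701e-02]
 [ 1.04784535e-03 -2.73249937e-01  9.61942500e-01 -1.42086056e-01]
 [ 0.00000000e+00  0.00000000e+00  0.00000000e+00  1.00000000e+00]]
```

View pics/side0.png

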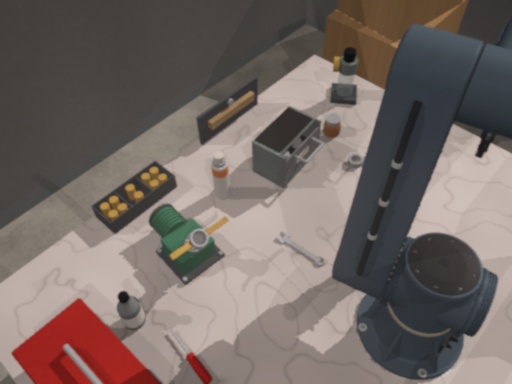

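View pics/top0.png

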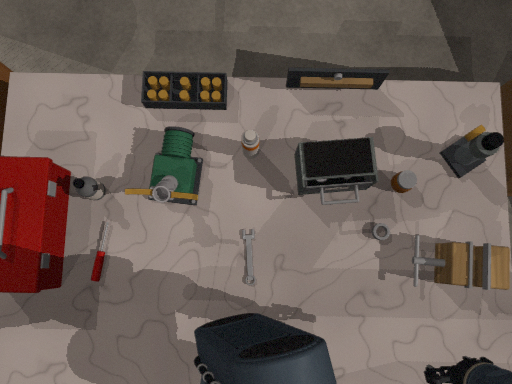

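View pics/wrist0.png

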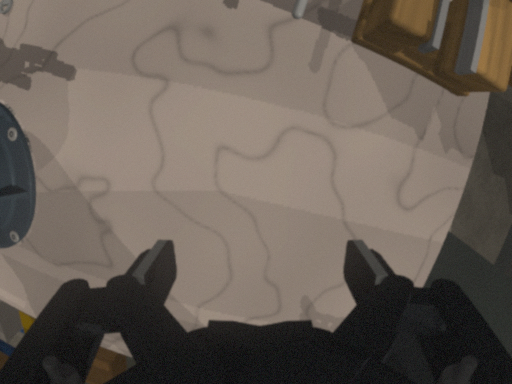

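```bash
cat > h.py <<'E'
import numpy as np,cv2
from scipy.spatial.transform import Rotation as R
def cloud(d,tool=None):
    """HxWx3 world points (nan where no range)"""
    z=d["range_z"].astype(float); h,w=z.shape; K=d["intrinsics"]
    u,v=np.meshgrid(np.arange(w),np.arange(h))
    x=(u-K[0,2])/K[0,0]; y=(v-K[1,2])/K[1,1]
    if "rvec" in d and d["rvec"] is not None and d["rvec"].shape!=():
        P=np.stack([x*z,y*z,z],-1); M=R.from_rotvec(d["rvec"]).as_matrix()
        W=(P-d["tvec"])@M
    else:
        t=np.hypot(x,y); k=np.where(t>1e-9,np.tan(np.minimum(t,1.5))/np.maximum(t,1e-9),1)
        P=np.stack([x*k*z,y*k*z,z],-1); T=d["T_tool_cam"]
        P=P@T[:3,:3].T+T[:3,3]
        W=P@R.from_rotvec(tool[1]).as_matrix().T+tool[0]
    W[z<=0]=np.nan
    return W
def load(f):
    d=np.load(f,allow_pickle=True); return {k:d[k] for k in d.files}
def proj(d,W):
    p,_=cv2.projectPoints(np.atleast_2d(np.array(W,float)),d["rvec"],d["tvec"],d["intrinsics"],None); return p[:,0]
E
python3 - <<'E'
from h import *
np.set_printoptions(suppress=True,precision=4)
for n in ["top","side"]:
    d=load(f"pics/{n}0.npz"); W=cloud(d); img=d["img"]; hsv=cv2.cvtColor(img,cv2.COLOR_RGB2HSV)
    M=R.from_rotvec(d["rvec"]).as_matrix(); print(n,"cam",-M.T@d["tvec"])
    # crop upscale
    b=(280,120,400,215) if n=="top" else (240,95,345,190)
    c=(110,115,215,215) if n=="top" else (140,190,245,285)
    ims=[cv2.resize(img[y0:y1,x0:x1],None,fx=4,fy=4,interpolation=cv2.INTER_CUBIC) for x0,y0,x1,y1 in (b,c)]
    cv2.imwrite(f"pics/{n}_bin.png",ims[0][:,:,::-1]);cv2.imwrite(f"pics/{n}_pump.png",ims[1][:,:,::-1])
    # yellow
    H=hsv[...,0];S=hsv[...,1];V=hsv[...,2]
    m=(H>15)&(H<32)&(S>120)&(V>80); m[:, :c[0]]=0;m[:,c[2]:]=0;m[:c[1]]=0;m[c[3]:]=0
    p=W[m&(W[...,2]>0.1)]; print("yellow",len(p)); 
    if len(p): 
        C=p.mean(0); u,s,vt=np.linalg.svd(p-C); print(C,vt[0],s, p[np.argmin(p[:,1])],p[np.argmax(p[:,1])])
    m=(H>60)&(H<95)&(S>80); p=W[m&np.isfinite(W[...,2])]; print("green",len(p),p.min(0),p.max(0))
E
```

```text
top cam [ 0.3586 -0.0158  1.3877]
yellow 300
[0.5367 0.2455 0.1728] [-0.0583 -0.9948 -0.0833] [1.1259 0.0829 0.0653] [0.5258 0.1495 0.1719] [0.5366 0.3434 0.1843]
green 2188 [ 0.0948 -0.6656 -0.0023] [0.9361 0.4801 0.7752]
side cam [-0.0803  0.6659  1.2649]
yellow 234
[0.5369 0.2648 0.174 ] [0.0486 0.9945 0.0925] [0.9756 0.0651 0.0616] [0.5295 0.1531 0.1693] [0.5342 0.3463 0.1893]
green 1128 [0.5525 0.1858 0.0328] [0.7398 0.3062 0.1077]
```

View pics/top_bin.png

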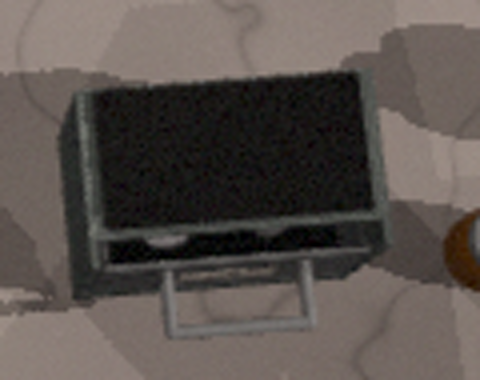

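View pics/top_pump.png

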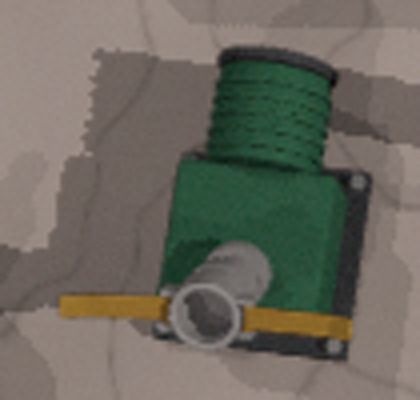

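View pics/side_bin.png

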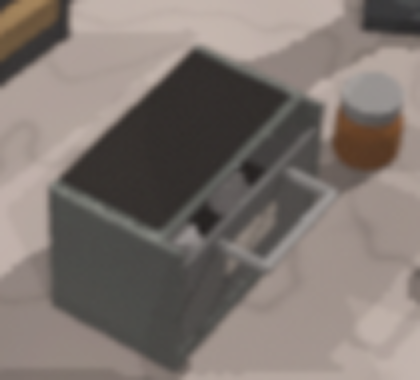

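View pics/side_pump.png

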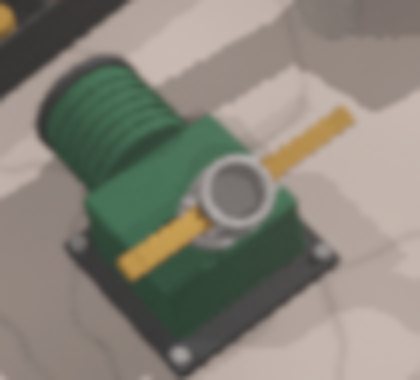

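```bash
python3 - <<'E'
from h import *
np.set_printoptions(suppress=True,precision=4)
for n,b in [("top",(280,120,400,215)),("side",(240,95,345,190))]:
    d=load(f"pics/{n}0.npz"); W=cloud(d); x0,y0,x1,y1=b
    w=W[y0:y1,x0:x1].reshape(-1,3); w=w[np.isfinite(w[:,0])]
    roof=w[(w[:,2]>0.14)&(w[:,2]<0.16)]
    r=cv2.minAreaRect(roof[:,:2].astype(np.float32)*1000); print(n,"roof",r,cv2.boxPoints(r).tolist(), "z",np.median(roof[:,2]))
    # handle
    bc=cv2.boxPoints(r)/1000; 
    rc=np.array(r[0])/1000; 
    hz=w[(w[:,2]>0.095)&(w[:,2]<0.13)&(w[:,0]<rc[0]-0.10)]
    print("handle",len(hz),hz.mean(0),hz.min(0),hz.max(0))
    r=cv2.minAreaRect(hz[:,:2].astype(np.float32)*1000); print(r,cv2.boxPoints(r).tolist())
    near=hz[np.argsort(hz[:,0])]
# coupler rim via top/side: grey points z 0.15..0.2 near mouth
for n,b in [("top",(110,115,215,215)),("side",(140,190,245,285))]:
    d=load(f"pics/{n}0.npz"); W=cloud(d); x0,y0,x1,y1=b
    w=W[y0:y1,x0:x1]; hsv=cv2.cvtColor(d["img"],cv2.COLOR_RGB2HSV)[y0:y1,x0:x1]
    m=(hsv[...,1]<60)&(hsv[...,2]>90)&(w[...,2]>0.15)
    p=w[m]; print(n,len(p),p.mean(0),p.min(0),p.max(0))
    a=np.array([-np.sin(.5),0,np.cos(.5)])
E
```

```text
top roof ((642.7615356445312, -241.5331268310547), (130.3221893310547, 215.3382110595703), 5.768682956695557) [[567.1083374023438, -140.95877075195312], [588.7525024414062, -355.20648193359375], [718.4147338867188, -342.10748291015625], [696.7705688476562, -127.85977172851562]] z 0.14932230568009935
handle 142 [ 0.5327 -0.247   0.1141] [ 0.5234 -0.3047  0.1051] [ 0.5409 -0.1976  0.1197]
((531.95654296875, -251.13296508789062), (107.17513275146484, 17.456104278564453), 89.80718994140625) [[523.0481567382812, -304.69085693359375], [540.5042114257812, -304.7496032714844], [540.8649291992188, -197.5750732421875], [523.4088745117188, -197.51632690429688]]
side roof ((640.80712890625, -241.0569305419922), (132.69381713867188, 220.66259765625), 5.3364691734313965) [[564.4865112304688, -137.37437438964844], [585.0090942382812, -357.0805969238281], [717.1277465820312, -344.739501953125], [696.6051635742188, -125.03326416015625]] z 0.14914453694051763
handle 91 [ 0.5319 -0.2453  0.1135] [ 0.5242 -0.3074  0.1053] [ 0.5399 -0.1965  0.1195]
((531.7879638671875, -251.9630584716797), (110.90193176269531, 15.642390251159668), 89.69995880126953) [[523.6764526367188, -307.372314453125], [539.3186645507812, -307.4542236328125], [539.8994750976562, -196.55380249023438], [524.2572631835938, -196.47189331054688]]
top 219 [0.5436 0.2458 0.1702] [0.5141 0.2155 0.1501] [0.5749 0.2793 0.1907]
side 210 [0.5394 0.2475 0.1703] [0.5122 0.1494 0.1507] [0.5771 0.2814 0.1906]
```

```bash
python3 - <<'E'
from h import *
from station import r
np.set_printoptions(suppress=True,precision=4)
s=r.read_state(); print(R.from_rotvec(s["eef_rot"]).as_matrix(), s["time_s"])
d=load("pics/top0.npz"); W=cloud(d)
hsv=cv2.cvtColor(d["img"],cv2.COLOR_RGB2HSV); H,S=hsv[...,0],hsv[...,1]
m=(H>60)&(H<95)&(S>80)
for n in ["top","side"]:
    d=load(f"pics/{n}0.npz"); W=cloud(d)
    reg=(W[...,0]>.45)&(W[...,0]<.8)&(W[...,1]>.1)&(W[...,1]<.4)
    hsv=cv2.cvtColor(d["img"],cv2.COLOR_RGB2HSV); H,S=hsv[...,0],hsv[...,1]
    g=(H>60)&(H<95)&(S>80)&reg
    for lo,hi in [(.075,.083),(.083,.09),(.09,.1)]:
        print(lo,(g&(W[...,2]>lo)&(W[...,2]<hi)).sum())
    p=W[g&(W[...,2]>.08)&(W[...,0]<.66)]
    print(n,"z med",np.median(p[:,2])); rr=cv2.minAreaRect(p[:,:2].astype(np.float32)*1000); print(rr)
    q=W[g&(W[...,2]>.095)&(W[...,0]>.66)]; print("motor",len(q), q.mean(0) if len(q) else 0)
    if len(q)>20:
        a=np.polyfit(q[:,0],q[:,1],1); print("motor dir",a)
E
```

```text
[[ 0.2395 -0.9709 -0.0002]
 [-0.9709 -0.2395  0.0008]
 [-0.0009  0.     -1.    ]] 0.15
0.075 741
0.083 485
0.09 283
top z med 0.08291462234261217
((611.5305786132812, 239.97210693359375), (116.16754150390625, 103.36213684082031), 84.0937271118164)
motor 391 [0.6999 0.232  0.1006]
motor dir [-0.0716  0.2821]
0.075 424
0.083 249
0.09 207
side z med 0.08267854456690127
((607.4532470703125, 245.4173583984375), (113.39994812011719, 106.55018615722656), 85.10671997070312)
motor 325 [0.6971 0.234  0.1007]
motor dir [-0.0653  0.2796]
```

```bash
cat >> h.py <<'E'
def go(target,yaw=None,s=None):
    """print tool-axis shift (units of 40mm) to target xyz, from measured pose; yaw of tool x wanted (deg)"""
    if s is None:
        from station import r
        s=r.read_state()
    M=R.from_rotvec(s["eef_rot"]).as_matrix(); d=np.array(target)-s["tool_pos"]
    cy=np.degrees(np.arctan2(M[1,0],M[0,0]))
    print("t",round(s["time_s"],2),"pos",np.round(s["tool_pos"],4),"yaw",round(cy,2),"zaxis",np.round(M[:,2],3),"F",np.round(s["contact_force"],1),"w",round(s["width"],4))
    print("shift units",np.round(M.T@d/0.04,2),"dist",np.round(d,4), "turn units",None if yaw is None else round((cy-yaw)/6,2))
P=np.array([.5773,-.2476,.025]); YB=np.radians(5.55)
def B(x,y,z,t=0.0,P=P,yaw=YB):
    """bin frame (m) at tilt t -> world"""
    X=x*np.cos(t)-z*np.sin(t); Z=z*np.cos(t)+x*np.sin(t)
    return np.array([P[0]+X*np.cos(yaw)-y*np.sin(yaw),P[1]+X*np.sin(yaw)+y*np.cos(yaw),P[2]+Z])
E
```

Call:
carry_out --commands '[0,0,0,0.7,0,0,0,0.7,0,-0.5,0,0,0,-1,0,0,0,-1,0,0,0,-1,0,0]' --jaw 0

```text
time_s: 0.75
tool_pos: [0.259, -0.4725, 0.2299]
eef_rot: [-2.31, 2.129, 0.005]
contact_force: [-0.4, -0.1, -0.3]
width: 0.0001
```

```bash
python3 -c "
from h import *
go([*B(-.020,0,0)[:2],.2],-84.45)"
```

```text
t 0.75 pos [ 0.259  -0.4725  0.2299] yaw -85.33 zaxis [-0.002  0.003 -1.   ] F [-0.4 -0.1 -0.3] w 0.0001
shift units [-4.95 -7.89  0.75] dist [ 0.2983  0.223  -0.0299] turn units -0.15
```

Call:
carry_out --commands '[-0.62,-0.98,0,-0.15,-0.62,-0.98,0,0,-0.62,-0.98,0,0,-0.62,-0.98,0,0,-0.62,-0.98,0,0,-0.62,-0.98,0,0,-0.62,-0.98,0,0,-0.6,-0.98,0,0]'

```text
time_s: 1.55
tool_pos: [0.5631, -0.237, 0.2274]
eef_rot: [-2.325, 2.112, 0.009]
contact_force: [-0.4, -0.2, 0.4]
width: 0.0003
```

```bash
python3 - <<'E'
from h import *
from station import r
go([*B(-.020,0,0)[:2],.2],-84.45)
s=r.read_state(); d=r.get_image("wrist"); np.savez("pics/w1.npz",tp=s["tool_pos"],tr=s["eef_rot"],**d); cv2.imwrite("pics/w1.png",d["img"][:,:,::-1])
E
```

```text
t 1.55 pos [ 0.5631 -0.237   0.2274] yaw -84.52 zaxis [-0.004  0.004 -1.   ] F [-0.4 -0.2  0.4] w 0.0003
shift units [0.3  0.17 0.68] dist [-0.0057 -0.0125 -0.0274] turn units -0.01
```

View pics/w1.png

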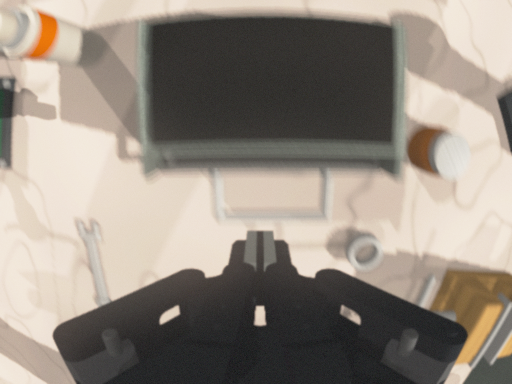

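```bash
python3 - <<'E'
from h import *
np.set_printoptions(suppress=True,precision=4)
d=load("pics/w1.npz"); W=cloud(d,(d["tp"],d["tr"])) if d.get("rvec") is None else 0
for (u,v) in [(230,217),(270,217),(310,217),(217,190),(327,190),(150,165),(395,165)]: print(u,v,W[v-1:v+2,u].tolist())
w=W[205:228,210:335].reshape(-1,3); w=w[w[:,2]>.09]
print(len(w),w.mean(0),w.min(0),w.max(0)); r=cv2.minAreaRect(w[:,:2].astype(np.float32)*1000);print(r)
a=np.polyfit(w[:,1],w[:,0],1);print(a)
print(B(-.045,0,.085), B(-.045,.05,.085),B(-.045,-.05,.085))
E
```

```text
230 217 [[0.5341895654295725, -0.21069341434567068, 0.10966701415239041], [0.5341881234457339, -0.21095385172234898, 0.11226118346393493], [nan, nan, nan]]
270 217 [[0.5380987560269346, -0.24777994733021208, 0.11021835497971709], [0.5380059708053883, -0.2477234566765481, 0.11263806118150003], [0.5368806934581838, -0.24785523430072007, 0.11224686748587918]]
310 217 [[0.5417242862123837, -0.28505340582734306, 0.11067050608206404], [0.5413465010310314, -0.284840650871631, 0.11238791611477467], [0.5402629120053959, -0.2850494003479425, 0.11211316201583524]]
217 190 [[0.560254049904343, -0.19759925952249724, 0.11374066144897783], [0.5590434562255838, -0.19752637228761355, 0.11276035063035414], [0.5585152447111825, -0.1977586884497871, 0.11415584673854767]]
327 190 [[0.5699570262228517, -0.29623878246142316, 0.11384094834309558], [0.5688718491816397, -0.2965493101103963, 0.11320700566647414], [0.5680307905619497, -0.2966053861104372, 0.11356261125253743]]
150 165 [[0.5848885066728718, -0.14578272740417633, 0.14589381528659506], [0.5838926967096163, -0.14548163673844586, 0.14506979724996444], [0.5832644700234284, -0.14582158371821508, 0.14593742867799975]]
395 165 [[0.60350698705535, -0.3474308966732112, 0.13677700108583954], [0.6028303545453835, -0.34692231773449994, 0.13812563185850446], [0.6019986086914128, -0.3470350186816691, 0.13824151028080703]]
1407 [ 0.537  -0.253   0.1132] [ 0.5254 -0.3067  0.1075] [ 0.5555 -0.1972  0.1161]
((540.4146728515625, -252.40509033203125), (20.902498245239258, 109.12771606445312), 5.2951130867004395)
[-0.0975  0.5124]
[ 0.5325 -0.252   0.11  ] [ 0.5277 -0.2022  0.11  ] [ 0.5373 -0.3017  0.11  ]
```

```bash
sed -i 's/P=np.array(\[.5773,-.2476/P=np.array([.579,-.2476/' h.py; python3 - <<'E'
from h import *
go([*B(-.020,0,0)[:2],.095],-84.45)
for t in (0,.1,.2,.3,.4,.45,.5): print(t,(B(-.045,0,.085,t)-B(-.045,0,.085,0)).round(4), B(-.045,0,.085,t).round(4))
E
```

```text
t 1.6 pos [ 0.5674 -0.2326  0.2264] yaw -84.31 zaxis [-0.004  0.006 -1.   ] F [ 0.9  7.1 -3.4] w 0.0
shift units [0.42 0.24 3.28] dist [-0.0083 -0.017  -0.1314] turn units 0.02
0 [0. 0. 0.] [ 0.5342 -0.252   0.11  ]
0.1 [-0.0082 -0.0008 -0.0049] [ 0.526  -0.2528  0.1051]
0.2 [-0.0159 -0.0015 -0.0106] [ 0.5183 -0.2535  0.0994]
0.3 [-0.023  -0.0022 -0.0171] [ 0.5112 -0.2542  0.0929]
0.4 [-0.0294 -0.0029 -0.0242] [ 0.5048 -0.2548  0.0858]
0.45 [-0.0323 -0.0031 -0.028 ] [ 0.5019 -0.2551  0.082 ]
0.5 [-0.0351 -0.0034 -0.032 ] [ 0.4991 -0.2554  0.078 ]
```

Call:
carry_out --commands '[0.42,0.24,0,0,0,0,0,0,0,0,0.8,0,0,0,0.8,0]'

```text
time_s: 2.0
tool_pos: [0.5621, -0.2498, 0.1631]
eef_rot: [-2.329, 2.102, 0.004]
contact_force: [0.6, -0.6, -0.4]
width: -0.0002
```

```bash
python3 - <<'E'
from h import *
from station import r
go([*B(-.020,0,0)[:2],.095],-84.45)
s=r.read_state(); d=r.get_image("wrist"); np.savez("pics/w2.npz",tp=s["tool_pos"],tr=s["eef_rot"],**d); cv2.imwrite("pics/w2.png",d["img"][:,:,::-1])
E
```

```text
t 2.0 pos [ 0.5621 -0.2498  0.1631] yaw -84.13 zaxis [ 0.001  0.004 -1.   ] F [ 0.6 -0.6 -0.4] w -0.0002
shift units [-0.01  0.08  1.7 ] dist [-0.003   0.0003 -0.0681] turn units 0.05
```

View pics/w2.png

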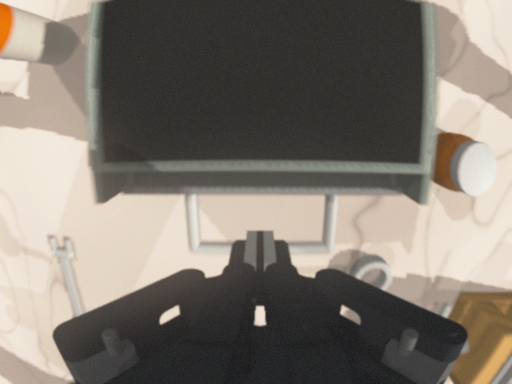

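```bash
python3 - <<'E'
from h import *
np.set_printoptions(suppress=True,precision=4)
d=load("pics/w2.npz"); W=cloud(d,(d["tp"],d["tr"]))
for u0,u1 in ((190,235),(290,330)):
    w=W[238:256,u0:u1].reshape(-1,3); w=w[(w[:,2]>.10)&(w[:,2]<.13)]
    print(len(w),w.mean(0),w.min(0),w.max(0), np.polyfit(w[:,1],w[:,0],1))
for u in (190,205,225,300,320): print([W[v,u].round(4).tolist() for v in (243,247,250)])
# front top edge of bin
for v in range(165,206,4): print(v,W[v,260])
E
```

```text
586 [ 0.5325 -0.215   0.1133] [ 0.5247 -0.2312  0.107 ] [ 0.5402 -0.201   0.1159] [-0.0215  0.5279]
523 [ 0.5398 -0.2886  0.1132] [ 0.5334 -0.3029  0.1086] [ 0.5498 -0.2731  0.1162] [-0.1648  0.4922]
[[0.535, -0.201, 0.1135], [0.5322, -0.2012, 0.1144], [0.5301, -0.2014, 0.115]]
[[0.5345, -0.2114, 0.1096], [0.5331, -0.2121, 0.1132], [0.5316, -0.2125, 0.115]]
[[0.5351, -0.226, 0.107], [0.5345, -0.2266, 0.1124], [0.5331, -0.2269, 0.1144]]
[[0.4923, -0.3016, 0.0002], [0.5405, -0.2803, 0.1131], [0.5391, -0.2803, 0.1152]]
[[0.5432, -0.2954, 0.1095], [0.5418, -0.2949, 0.1134], [0.54, -0.295, 0.1146]]
165 [ 0.6023 -0.2451  0.1456]
169 [ 0.6003 -0.2454  0.1464]
173 [ 0.584  -0.2468  0.0781]
177 [ 0.584  -0.2468  0.0929]
181 [ 0.584  -0.2469  0.1054]
185 [ 0.584  -0.2469  0.1167]
189 [ 0.5832 -0.247   0.1241]
193 [ 0.5804 -0.2473  0.1232]
197 [ 0.5419 -0.2508  0.0004]
201 [ 0.5372 -0.2513 -0.0003]
205 [ 0.5329 -0.2517  0.0002]
```

Call:
carry_out --commands '[0,0.05,0.85,0,0,0,0.85,0,0,0,0,0]'

```text
time_s: 2.35
tool_pos: [0.5556, -0.2502, 0.0889]
eef_rot: [-2.327, 2.108, 0.015]
contact_force: [-0.9, 0.4, -0.3]
width: -0.0001
```

```bash
sed -i 's/P=np.array(\[.579,/P=np.array([.580,/' h.py; python3 - <<'E'
from h import *
go([*B(-.020,0,0)[:2],.095],-84.45)
for t in (0,.1,.2,.3,.4,.45,.5,.55): print(t, (B(-.045,0,.085,t)+B(.016,0,-.015)-B(0,0,0)).round(4))
E
```

```text
t 2.35 pos [ 0.5556 -0.2502  0.0889] yaw -84.34 zaxis [-0.006  0.007 -1.   ] F [-0.9  0.4 -0.3] w -0.0001
shift units [-0.01 -0.11 -0.15] dist [0.0044 0.0006 0.0061] turn units 0.02
0 [ 0.5511 -0.2504  0.095 ]
0.1 [ 0.5429 -0.2512  0.0901]
0.2 [ 0.5352 -0.252   0.0844]
0.3 [ 0.5281 -0.2526  0.0779]
0.4 [ 0.5217 -0.2533  0.0708]
0.45 [ 0.5188 -0.2535  0.067 ]
0.5 [ 0.5161 -0.2538  0.063 ]
0.55 [ 0.5135 -0.2541  0.0589]
```

Call:
carry_out --commands '[0,0.2,0,0,0,0.2,0.1,0,0,0.2,0.12,0,0,0.2,0.15,0,0,0.15,0.15,0,0,0,0,0]'

```text
time_s: 2.95
tool_pos: [0.5288, -0.2546, 0.081]
eef_rot: [-2.314, 2.091, -0.017]
contact_force: [0.4, -0.4, 0.2]
width: -0.0004
```

```bash
python3 - <<'E'
from h import *
go([*B(-.020,0,0)[:2],.095],-84.45)
E
```

```text
t 2.95 pos [ 0.5288 -0.2546  0.081 ] yaw -84.2 zaxis [ 0.024  0.01  -1.   ] F [ 0.4 -0.4  0.2] w -0.0004
shift units [-0.05 -0.8  -0.33] dist [0.0313 0.005  0.014 ] turn units 0.04
```

Call:
carry_out --commands '[0,0.15,0.12,0,0,0.15,0.13,0,0,0.1,0.13,0,0,0,0,0]'

```text
time_s: 3.35
tool_pos: [0.5211, -0.2566, 0.0753]
eef_rot: [-2.305, 2.078, -0.042]
contact_force: [0.5, -1.0, -0.5]
width: 0.0001
```

```bash
python3 - <<'E'
from h import *
from station import r
go([*B(-.020,0,0)[:2],.095],-84.45)
for n in ["top","side"]:
    d=r.get_image(n); np.savez(f"pics/{n}3.npz",**d)
    b=(280,120,400,235) if n=="top" else (240,95,355,200)
    x0,y0,x1,y1=b; cv2.imwrite(f"pics/{n}3.png",cv2.resize(d["img"][y0:y1,x0:x1],None,fx=4,fy=4)[:,:,::-1])
E
```

```text
t 3.35 pos [ 0.5211 -0.2566  0.0753] yaw -84.07 zaxis [ 0.045  0.01  -0.999] F [ 0.5 -1.  -0.5] w 0.0001
shift units [-0.08 -1.01 -0.45] dist [0.039  0.007  0.0197] turn units 0.06
```

View pics/side3.png

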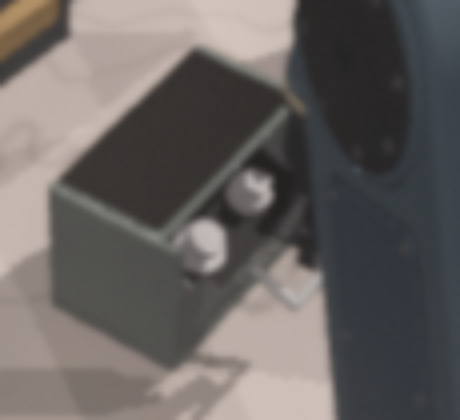

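View pics/top3.png

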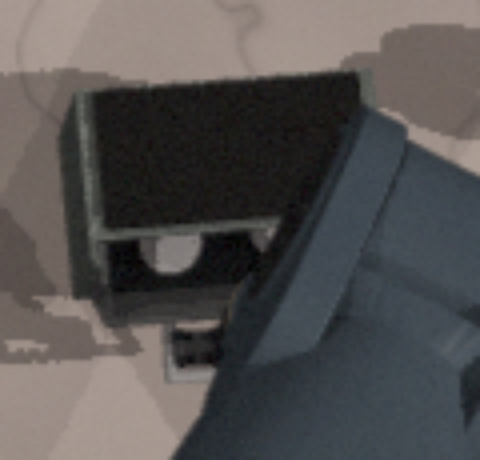

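Call:
carry_out --commands '[0,0.2,0.2,0,0,0.2,0.2,0,0,0.15,0.15,0,0,0,0,0]'

```text
time_s: 3.85
tool_pos: [0.509, -0.2586, 0.0576]
eef_rot: [-2.297, 2.064, -0.064]
contact_force: [-2.1, -0.2, -0.2]
width: -0.0001
```

```bash
python3 - <<'E'
from h import *
from station import r
go([*B(-.020,0,0)[:2],.095],-84.45)
s=r.read_state(); d=r.get_image("wrist"); np.savez("pics/w4.npz",tp=s["tool_pos"],tr=s["eef_rot"],**d); cv2.imwrite("pics/w4.png",d["img"][:,:,::-1])
E
```

```text
t 3.85 pos [ 0.509  -0.2586  0.0576] yaw -83.88 zaxis [ 0.066  0.011 -0.998] F [-2.1 -0.2 -0.2] w -0.0001
shift units [-0.09 -1.35 -0.85] dist [0.0511 0.009  0.0374] turn units 0.1
```

View pics/w4.png

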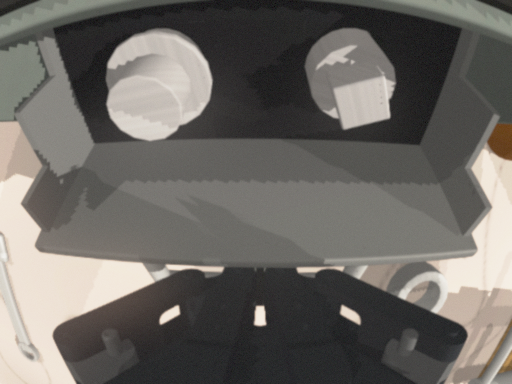

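```bash
python3 - <<'E'
from h import *
np.set_printoptions(suppress=True,precision=4)
d=load("pics/w4.npz"); W=cloud(d,(d["tp"],d["tr"]))
for u in (150,400):
  for v in range(140,276,12): print(u,v,W[v,u])
def plane(m):
    p=m.reshape(-1,3); p=p[np.isfinite(p[:,0])]; c=np.median(p,0); 
    for _ in range(5):
        u,s,vt=np.linalg.svd(p-p.mean(0),full_matrices=False); n=vt[2]; r=(p-p.mean(0))@n; p=p[abs(r)<max(.002,2*r.std())]
    return p.mean(0),n*np.sign(n[2]),r.std(),len(p)
print("front wall upper",plane(W[200:235,120:400])); print("front wall lower",plane(W[150:172,120:400]))
print("head top",plane(W[95:125,125:165])); print("bung head top",plane(W[90:115,350:378]))
print("block top",plane(W[30:120,225:290]))
E
```

```text
150 140 [ 0.5615 -0.2091  0.0919]
150 152 [ 0.5535 -0.1974  0.0605]
150 164 [ 0.5484 -0.2005  0.0678]
150 176 [ 0.5438 -0.2032  0.0742]
150 188 [ 0.5396 -0.2059  0.0807]
150 200 [ 0.5356 -0.208   0.086 ]
150 212 [ 0.5317 -0.2098  0.0906]
150 224 [ 0.5287 -0.2122  0.0967]
150 236 [ 0.525  -0.2134  0.1002]
150 248 [ 0.5221 -0.2151  0.1049]
150 260 [ 0.5179 -0.2156  0.1066]
150 272 [ 0.4968 -0.2049  0.0787]
400 140 [ 0.5742 -0.3256  0.0572]
400 152 [ 0.5679 -0.3257  0.059 ]
400 164 [ 0.562  -0.3227  0.0669]
400 176 [ 0.5566 -0.3205  0.0733]
400 188 [ 0.5516 -0.3187  0.0789]
400 200 [nan nan nan]
400 212 [ 0.5429 -0.3148  0.0905]
400 224 [ 0.5391 -0.313   0.096 ]
400 236 [ 0.5354 -0.3117  0.1007]
400 248 [ 0.5317 -0.3109  0.1045]
400 260 [ 0.5271 -0.3116  0.1056]
400 272 [ 0.4747 -0.3749  0.0059]
front wall upper (array([ 0.5354, -0.2553,  0.0926]), array([0.802 , 0.08  , 0.5919]), np.float64(0.0004996415170221183), 9765)
front wall lower (array([ 0.5553, -0.253 ,  0.0658]), array([0.8001, 0.0798, 0.5945]), np.float64(0.00042350216242658257), 6136)
head top (array([ 0.5729, -0.2096,  0.1015]), array([-0.6427, -0.0551,  0.7641]), np.float64(0.0005197788196333987), 1195)
bung head top (array([ 0.5841, -0.2882,  0.0988]), array([-0.6434, -0.0745,  0.7619]), np.float64(0.0005295768981357196), 698)
block top (array([ 0.5922, -0.248 ,  0.0772]), array([-0.5979, -0.0598,  0.7993]), np.float64(0.000614690363042772), 5819)
```

Call:
carry_out --commands '[0,-0.05,-0.3,0,0,-0.05,-0.8,0,0,0,-0.9,0,0,0,-0.8,0,0,0,0,0]' --jaw 56

```text
time_s: 4.4
tool_pos: [0.5029, -0.2605, 0.1786]
eef_rot: [-2.299, 2.07, -0.063]
contact_force: [0.9, -0.3, 0.2]
width: 0.0477
```

```bash
python3 - <<'E'
from h import *
from station import r
np.set_printoptions(suppress=True,precision=4)
go([.57,-.21,.13],-84.45)
s=r.read_state(); d=r.get_image("wrist"); np.savez("pics/w5.npz",tp=s["tool_pos"],tr=s["eef_rot"],**d); cv2.imwrite("pics/w5.png",d["img"][:,:,::-1])
E
```

```text
t 4.4 pos [ 0.5029 -0.2605  0.1786] yaw -83.99 zaxis [ 0.062  0.008 -0.998] F [ 0.9 -0.3  0.2] w 0.0477
shift units [-1.08 -1.72  1.33] dist [ 0.0671  0.0505 -0.0486] turn units 0.08
```

View pics/w5.png

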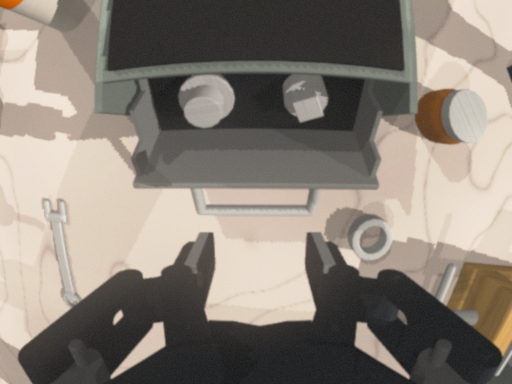

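```bash
cat >> h.py <<'E'
def headtop(W,seed,rad=.03,nit=6):
    """plane + circle of the flat head top near world seed point"""
    p=W.reshape(-1,3); p=p[np.isfinite(p[:,0])]
    q=p[np.linalg.norm(p-seed,axis=1)<.006]
    for _ in range(nit):
        c=q.mean(0); n=np.linalg.svd(q-c,full_matrices=False)[2][2]; n=n*np.sign(n[2])
        s=p[np.linalg.norm(p-c,axis=1)<rad]; q=s[abs((s-c)@n)<.0015]
    e1=np.cross(n,[0,0,1.]);e1/=np.linalg.norm(e1);e2=np.cross(n,e1)
    uv=np.stack([(q-c)@e1,(q-c)@e2],1).astype(np.float32)*1000
    (a,b),rr=cv2.minEnclosingCircle(uv); m=cv2.minAreaRect(uv)
    return c+(a*e1+b*e2)/1000,n,rr,m[0],m[1],len(q), c+(m[0][0]*e1+m[0][1]*e2)/1000
E
python3 - <<'E'
from h import *
np.set_printoptions(suppress=True,precision=4)
for f in ("w4","w5"):
    d=load(f"pics/{f}.npz"); W=cloud(d,(d["tp"],d["tr"]))
    o=headtop(W,np.array([.573,-.2096,.1015])); print(f,o, "lean",np.arccos(o[1][2]),"flangec",o[0]-.018*o[1])
d=load("pics/w5.npz");W=cloud(d,(d["tp"],d["tr"]))
def plane(m):
    p=m.reshape(-1,3); p=p[np.isfinite(p[:,0])]
    n=np.linalg.svd(p-p.mean(0),full_matrices=False)[2][2]; return p.mean(0),n*np.sign(n[2])
print(plane(W[145:178,165:350]))
for v in range(60,84,3): print(v,W[v,260])
E
```

```text
w4 (array([ 0.5731, -0.2084,  0.1016]), array([-0.6292, -0.0668,  0.7744]), 15.73211669921875, (0.6998090744018555, 1.1774673461914062), (30.255184173583984, 29.24551773071289), 3872, array([ 0.5727, -0.2091,  0.1012])) lean 0.6850920222687087 flangec [ 0.5844 -0.2072  0.0876]
w5 (array([ 0.5728, -0.2088,  0.1014]), array([-0.6294, -0.0588,  0.7748]), 15.315415382385254, (0.05635547637939453, 0.7775726318359375), (28.885398864746094, 29.186153411865234), 945, array([ 0.5728, -0.2089,  0.1014])) lean 0.6843311388025786 flangec [ 0.5841 -0.2077  0.0874]
(array([ 0.5388, -0.2537,  0.0878]), array([0.7945, 0.0789, 0.6021]))
60 [ 0.606  -0.2491  0.145 ]
63 [ 0.6041 -0.2493  0.1449]
66 [ 0.6021 -0.2495  0.1456]
69 [ 0.6003 -0.2497  0.1452]
72 [ 0.5986 -0.2499  0.1439]
75 [nan nan nan]
78 [ 0.6049 -0.2491  0.0872]
81 [ 0.6028 -0.2493  0.0851]
```

```bash
python3 -c "
from h import *
go([.574,-.208,.125],-84.45)
go([.576,-.208,.092],-84.45)"
```

```text
t 4.45 pos [ 0.5024 -0.2602  0.1766] yaw -84.0 zaxis [ 0.061  0.009 -0.998] F [ 0.1 -0.2 -0.8] w 0.0477
shift units [-1.11 -1.83  1.41] dist [ 0.0716  0.0522 -0.0516] turn units 0.08
t 4.45 pos [ 0.5024 -0.2602  0.1766] yaw -84.0 zaxis [ 0.061  0.009 -0.998] F [ 0.1 -0.2 -0.8] w 0.0477
shift units [-1.1  -1.83  2.24] dist [ 0.0736  0.0522 -0.0846] turn units 0.08
```

Call:
carry_out --commands '[-0.37,-0.6,0.3,0.08,-0.37,-0.6,0.5,0,-0.37,-0.6,0.5,0,0,0,0,0]'

```text
time_s: 4.85
tool_pos: [0.5732, -0.2081, 0.1281]
eef_rot: [-2.288, 2.085, -0.06]
contact_force: [-1.1, -0.3, -0.3]
width: 0.0481
```

```bash
python3 -c "
from h import *
go([.576,-.208,.092],-84.45)"
```

```text
t 4.85 pos [ 0.5732 -0.2081  0.1281] yaw -84.69 zaxis [ 0.059  0.008 -0.998] F [-1.1 -0.3 -0.3] w 0.0481
shift units [ 0.   -0.02  0.9 ] dist [ 0.0028  0.0001 -0.0361] turn units -0.04
```

Call:
carry_out --commands '[0,-0.02,0.45,0,0,0,0.43,0,0,0,0,0]'

```text
time_s: 5.15
tool_pos: [0.5745, -0.2076, 0.091]
eef_rot: [-2.291, 2.086, -0.056]
contact_force: [-1.4, -0.2, -0.1]
width: 0.0477
```

```bash
python3 - <<'E'
from h import *
from station import r
go([.576,-.208,.092],-84.45)
s=r.read_state(); d=r.get_image("wrist"); np.savez("pics/w6.npz",tp=s["tool_pos"],tr=s["eef_rot"],**d); cv2.imwrite("pics/w6.png",d["img"][:,:,::-1])
d=r.get_image("side"); x0,y0,x1,y1=(240,95,355,200); cv2.imwrite(f"pics/side6.png",cv2.resize(d["img"][y0:y1,x0:x1],None,fx=4,fy=4)[:,:,::-1])
E
```

```text
t 5.15 pos [ 0.5745 -0.2076  0.091 ] yaw -84.64 zaxis [ 0.055  0.007 -0.998] F [-1.4 -0.2 -0.1] w 0.0477
shift units [ 0.01 -0.04 -0.02] dist [ 0.0015 -0.0004  0.001 ] turn units -0.03
```

View pics/w6.png

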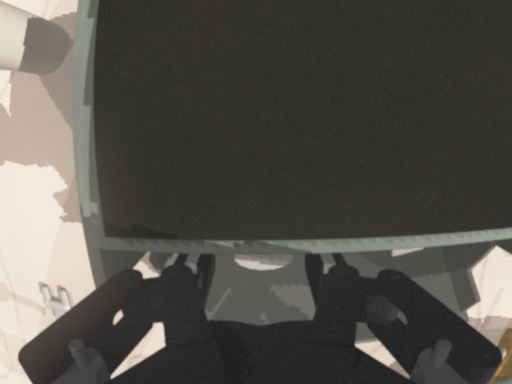

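View pics/side6.png

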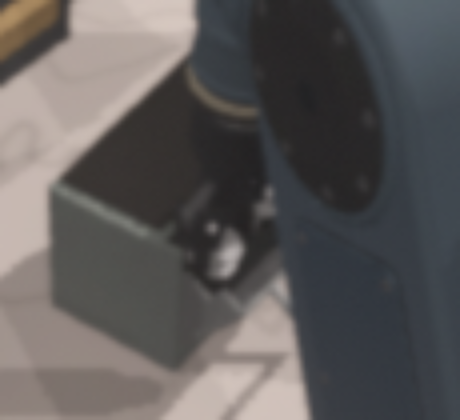

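Call:
carry_out --commands '[0,0,0,0,0,0,0,0,0,0,0,0,0,0,0,0,0,0,0,0]' --jaw 0 --force 60

```text
time_s: 5.75
tool_pos: [0.576, -0.2092, 0.0965]
eef_rot: [-2.288, 2.086, -0.065]
contact_force: [0.5, -0.7, -2.4]
width: 0.0271
```

```bash
python3 -c "
from h import *
go([.576,-.208,.092],-84.45)
d=np.array([-.597*np.cos(YB),-.597*np.sin(YB),.802]);import numpy as np
from station import r
s=r.read_state(); go(s['tool_pos']+.06*d,None,s)"
```

```text
t 5.75 pos [ 0.576  -0.2092  0.0965] yaw -84.72 zaxis [ 0.061  0.005 -0.998] F [ 0.5 -0.7 -2.4] w 0.0271
shift units [-0.03  0.01  0.11] dist [-0.      0.0012 -0.0045] turn units -0.04
t 5.75 pos [ 0.576  -0.2092  0.0965] yaw -84.72 zaxis [ 0.061  0.005 -0.998] F [ 0.5 -0.7 -2.4] w 0.0271
shift units [ 0.    0.82 -1.26] dist [-0.0357 -0.0035  0.0481] turn units None
```

```bash
python3 - <<'E'
from h import *
from station import r
d=r.get_image("wrist"); np.savez("pics/w7.npz",**d); cv2.imwrite("pics/w7.png",cv2.resize(d["img"][200:340,130:390],None,fx=3,fy=3)[:,:,::-1])
E
```

```text
(no output)
```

View pics/w7.png

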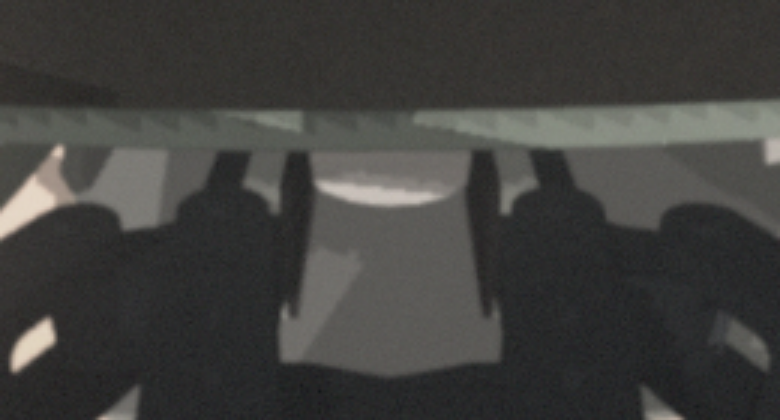

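Call:
carry_out --commands '[0,0.14,-0.2,0,0,0.14,-0.2,0,0,0.14,-0.2,0,0,0,0,0]'

```text
time_s: 6.2
tool_pos: [0.5561, -0.211, 0.1217]
eef_rot: [-2.288, 2.086, -0.065]
contact_force: [0.6, 0.0, -1.5]
width: 0.0268
```

```bash
python3 - <<'E'
from h import *
from station import r
go([.576,-.208,.092],-84.45)
s=r.read_state(); d=r.get_image("wrist"); np.savez("pics/w8.npz",tp=s["tool_pos"],tr=s["eef_rot"],**d); cv2.imwrite("pics/w8.png",d["img"][:,:,::-1])
d=r.get_image("side"); x0,y0,x1,y1=(240,95,355,200); cv2.imwrite(f"pics/side8.png",cv2.resize(d["img"][y0:y1,x0:x1],None,fx=4,fy=4)[:,:,::-1])
E
```

```text
t 6.2 pos [ 0.5561 -0.211   0.1217] yaw -84.71 zaxis [ 0.061  0.005 -0.998] F [ 0.6  0.  -1.5] w 0.0268
shift units [-0.03 -0.46  0.77] dist [ 0.0199  0.003  -0.0297] turn units -0.04
```

View pics/w8.png

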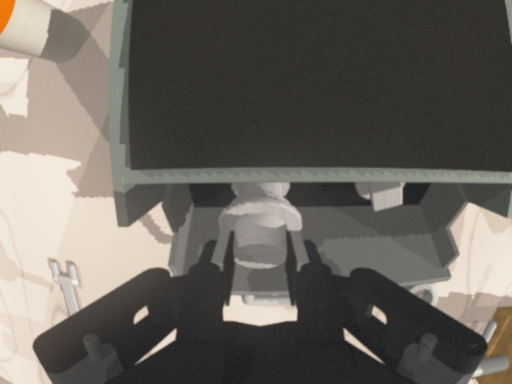

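View pics/side8.png

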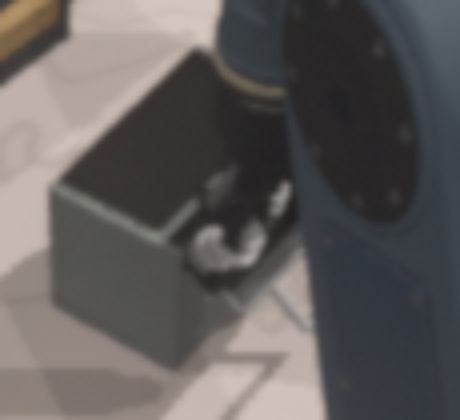

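```bash
python3 - <<'E'
from h import *
np.set_printoptions(suppress=True,precision=4)
d=load("pics/w8.npz"); W=cloud(d,(d["tp"],d["tr"]))
for v in range(184,300,5): print(v,W[v,262], W[v,240])
def plane(m):
    p=m.reshape(-1,3); p=p[np.isfinite(p[:,0])]
    for _ in range(4):
        n=np.linalg.svd(p-p.mean(0),full_matrices=False)[2][2]; rr=(p-p.mean(0))@n; p=p[abs(rr)<.002]
    return p.mean(0),n*np.sign(n[2]),len(p),rr.std()
print(plane(W[252:266,250:272]))
o=headtop(W,W[258,261]); print(o,np.arccos(o[1][2]))
E
```

```text
184 [ 0.5867 -0.2088  0.1057] [ 0.5838 -0.1962  0.0965]
189 [ 0.5845 -0.209   0.1088] [ 0.5816 -0.1966  0.1001]
194 [ 0.5838 -0.209   0.1183] [ 0.5796 -0.1971  0.1045]
199 [ 0.5828 -0.209   0.1251] [ 0.5797 -0.1978  0.1168]
204 [ 0.581  -0.2092  0.1281] [ 0.5794 -0.1985  0.126 ]
209 [ 0.5775 -0.2095  0.1245] [ 0.5765 -0.1986  0.1248]
214 [ 0.575  -0.2098  0.1247] [ 0.573  -0.1987  0.1215]
219 [ 0.5727 -0.21    0.1259] [ 0.5706 -0.1989  0.1225]
224 [ 0.5711 -0.2101  0.129 ] [ 0.5684 -0.1992  0.1239]
229 [ 0.5692 -0.2103  0.131 ] [ 0.5669 -0.1995  0.1273]
234 [ 0.5674 -0.2104  0.133 ] [ 0.5649 -0.1998  0.1292]
239 [ 0.5655 -0.2106  0.135 ] [ 0.5633 -0.2     0.1318]
244 [ 0.5634 -0.2108  0.136 ] [ 0.5615 -0.2003  0.1339]
249 [ 0.5597 -0.2112  0.1334] [ 0.5583 -0.2004  0.1324]
254 [ 0.5553 -0.2116  0.1295] [ 0.5542 -0.2005  0.1294]
259 [ 0.5512 -0.212   0.1266] [ 0.5491 -0.2006  0.1246]
264 [nan nan nan] [ 0.5298 -0.1998  0.0911]
269 [ 0.5296 -0.2143  0.0952] [ 0.5281 -0.2002  0.0949]
274 [ 0.5275 -0.2145  0.0982] [ 0.5264 -0.2005  0.0987]
279 [ 0.5252 -0.2147  0.1006] [ 0.5238 -0.2008  0.1006]
284 [ 0.523  -0.2149  0.1033] [ 0.522  -0.2012  0.1039]
289 [ 0.521  -0.2151  0.1062] [ 0.5195 -0.2014  0.1059]
294 [ 0.5174 -0.2154  0.1063] [ 0.516  -0.2017  0.1063]
299 [ 0.4904 -0.2182  0.0697] [ 0.4435 -0.2    -0.0004]
(array([ 0.5514, -0.2112,  0.1266]), array([-0.6476, -0.0601,  0.7596]), 307, np.float64(0.0002992660080048658))
(array([ 0.5627, -0.2097,  0.1356]), array([-0.6209, -0.0547,  0.782 ]), 27.082042694091797, (0.1251678466796875, 2.7158498764038086), (54.150760650634766, 32.296287536621094), 1466, array([ 0.5542, -0.2105,  0.1289])) 0.6729542356510342
```

```bash
python3 - <<'E'
from h import *
np.set_printoptions(suppress=True,precision=1)
for f in ("w8","w6","w2"):
    d=load(f"pics/{f}.npz"); T=cloud(d,(np.zeros(3),np.zeros(3)))*1000; g=d["img"].max(2)
    m=(abs(T[...,1])<14)&(abs(T[...,0])<45)&(g<60)&(T[...,2]>-60)&(T[...,2]<20)
    p=T[m]; print(f,len(p))
    for lo,hi in [(-45,-30),(-30,-20),(-20,-15),(-15,-10),(-10,10),(10,15),(15,20),(20,30),(30,45)]:
        q=p[(p[:,0]>lo)&(p[:,0]<hi)]
        if len(q): print(lo,hi,len(q),np.percentile(q[:,2],[50,95,100]), q[:,1].min())
E
```

```text
w8 6317
-45 -30 1289 [-55.7 -48.  -42.4] -11.813993855337781
-30 -20 673 [-47.2 -13.4  -6.1] -13.969165123511297
-20 -15 435 [-46.5 -37.  -35.3] -13.925904143301276
-15 -10 362 [-31.1 -13.3  -6.2] -12.483422847669935
10 15 581 [-36.5 -14.5  -6.7] -12.768206176712358
15 20 334 [-49.7 -41.3 -37.8] -13.963967239181994
20 30 724 [-47.4 -13.6  -7.8] -13.994672055004486
30 45 1919 [-55.4 -47.5 -41.6] -13.999501666780343
w6 5172
-45 -30 1439 [-55.1 -31.  -22. ] -13.975958715624424
-30 -20 977 [-39.2 -14.8  -4.3] -13.801191519527855
20 30 1091 [-39.5 -12.7  -3.4] -13.954111774335864
30 45 1665 [-55.5 -31.2 -21.8] -13.9311646177228
w2 3777
-45 -30 249 [-56.3 -52.1 -50.4] -2.0183771080686115
-30 -20 398 [-56.3 -55.1 -52.6] -6.82991038181778
-15 -10 17 [-56.8 -53.5 -52.5] -12.608477929262916
-10 10 1287 [-48.7 -36.7 -35.8] -13.602922537989718
10 15 159 [-53.9 -47.7 -44.6] -13.181859146507442
15 20 167 [-48.6 -43.6 -42.1] -12.719211912393142
20 30 1065 [-56.1 -52.4 -44.2] -13.682613896371098
30 45 435 [-56.6 -51.7 -49.7] -12.962592227337186
```

Call:
carry_out --commands '[0,0.25,-0.35,0,0,0.25,-0.35,0,0,0.1,-0.6,0,0,0.1,-0.8,0,0,0.1,-0.8,0,0,0,-0.8,0,0,0,0,0]'

```text
time_s: 7.0
tool_pos: [0.5088, -0.2145, 0.2767]
eef_rot: [-2.288, 2.087, -0.063]
contact_force: [-0.2, -0.3, -0.8]
width: 0.0265
```

```bash
python3 - <<'E'
from h import *
go([.49,.245,.26],-95.2)
E
```

```text
t 7.0 pos [ 0.5088 -0.2145  0.2767] yaw -84.73 zaxis [ 0.06   0.005 -0.998] F [-0.2 -0.3 -0.8] w 0.0265
shift units [-11.48  -0.56   0.45] dist [-0.0188  0.4595 -0.0167] turn units 1.75
```

Call:
carry_out --commands '[-0.9,0,0,0,-1,-0.05,0,0.35,-1,-0.1,0,0.35,-1,-0.1,0,0.35,-1,-0.1,0,0.35,-1,-0.1,0,0.35,-1,-0.1,0,0,-1,-0.1,0,0]' --force 40

```text
time_s: 7.8
tool_pos: [0.5229, 0.0297, 0.285]
eef_rot: [-2.176, 2.137, 0.011]
contact_force: [-0.3, -0.7, -1.8]
width: 0.0268
```

```bash
python3 - <<'E'
from h import *
go([.49,.245,.26],-95.2)
E
```

```text
t 7.8 pos [0.5229 0.0297 0.285 ] yaw -88.86 zaxis [ 0.059  0.07  -0.996] F [-0.3 -0.7 -1.8] w 0.0268
shift units [-5.34  0.77  0.95] dist [-0.0329  0.2153 -0.025 ] turn units 1.06
```

Call:
carry_out --commands '[-0.75,0.1,0,0.3,-0.75,0.1,0,0.3,-0.75,0.1,0,0.3,-0.75,0.1,0,0.2,-0.75,0.1,0.2,0,-0.75,0.1,0.2,0,-0.5,0.1,0.2,0,0,0,0,0]'

```text
time_s: 8.6
tool_pos: [0.4897, 0.103, 0.285]
eef_rot: [-2.204, 2.003, 0.16]
contact_force: [-0.7, 0.2, -1.7]
width: 0.0269
```

```bash
python3 - <<'E'
from h import *
from station import r
go([.49,.245,.26],-95.2)
s=r.read_state(); d=r.get_image("wrist"); np.savez("pics/w9.npz",tp=s["tool_pos"],tr=s["eef_rot"],**d); cv2.imwrite("pics/w9.png",d["img"][:,:,::-1])
E
```

```text
t 8.6 pos [0.4897 0.103  0.285 ] yaw -84.29 zaxis [ 0.028  0.189 -0.982] F [-0.7  0.2 -1.7] w 0.0269
shift units [-3.36 -0.3   1.28] dist [ 0.0003  0.142  -0.025 ] turn units 1.82
```

View pics/w9.png

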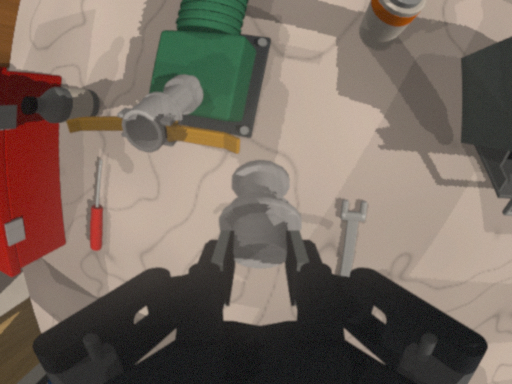

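```bash
python3 - <<'E'
from h import *
from station import r
s=r.read_state(); print(np.round(s["qpos"],3),np.round(s["joint_velocities"],2))
E
```

```text
[0.089 0.162 0.023 1.387 0.186 3.141] [-0.02  0.    0.02  0.01 -0.01  0.  ]
```

```bash
python3 - <<'E'
from h import *
np.set_printoptions(suppress=True,precision=4)
d8=load("pics/w8.npz"); d9=load("pics/w9.npz")
M8=R.from_rotvec(d8["tr"]).as_matrix(); M9=R.from_rotvec(d9["tr"]).as_matrix()
ax=np.array([-.63,-.06,.775]); ax/=np.linalg.norm(ax); top=np.array([.5518,-.2112,.1266])
print("tool frame: top",M8.T@(top-d8["tp"])*1000,"axis",M8.T@ax)
T8=cloud(d8,(np.zeros(3),np.zeros(3)))*1000; T9=cloud(d9,(np.zeros(3),np.zeros(3)))*1000
for v in (165,180,200,212,225,235,245,250,255,260): print(v,T8[v,262],T9[v,262])
tt=M8.T@(top-d8["tp"]); ta=M8.T@ax
# plug bottom now
bot=d9["tp"]+M9@(tt-.056*ta); a9=M9@ta; print("axis now",a9,"bottom",bot)
# pocket at tilt .635 : entry (z=.034) and floor
t=.637
pf=B(.047,.04,.006,t); pe=B(.047,.04,.034,t); ba=(pe-pf)/.028; print("pocket floor",pf,"entry",pe,"axis",ba)
off=M9@(tt-.056*ta)
for k in (.06,.035,.004): print(k,"TCP for bottom at k above floor",pf+ba*k-off)
# original grasp check
print("orig bottom from w5 fit", np.array([.573,-.2088,.1015])-.056*np.array([-.63,-.06,.775]))
E
```

```text
tool frame: top [-0.1682  3.947  -5.1376] axis [ 0.0022  0.5839 -0.8118]
165 [  0.3358 -48.2352 -25.5668] [  0.784  -39.351   23.6355]
180 [  0.3777 -41.0887 -21.2253] [  0.7723 -31.5231  19.8279]
200 [  0.5209 -27.1052  -4.027 ] [  0.6251 -27.0658  -3.7945]
212 [  0.5623 -19.6631  -0.4058] [  0.6642 -19.7075  -0.4317]
225 [  0.5275 -15.4229  -7.4694] [  0.6314 -15.3621  -7.2198]
235 [  0.5084 -12.0576 -11.9286] [  0.6128 -11.951  -11.59  ]
245 [  0.5135  -7.4025 -13.2817] [  0.6188  -7.2219 -12.8112]
250 [  0.5451  -3.2033 -10.2705] [ 0.6518 -2.9172 -9.6062]
255 [ 0.5668  0.4508 -8.634 ] [ 0.6751  0.865  -7.7482]
260 [ 0.6002  4.9952 -5.5833] [ 0.712   5.6728 -4.2459]
axis now [-0.6033 -0.2083  0.7699] bottom [0.5194 0.1135 0.2467]
pocket floor [ 0.6102 -0.2045  0.0578] entry [ 0.5936 -0.2061  0.0803] axis [-0.592  -0.0575  0.8039]
0.06 TCP for bottom at k above floor [ 0.545  -0.2184  0.1442]
0.035 TCP for bottom at k above floor [ 0.5598 -0.217   0.1241]
0.004 TCP for bottom at k above floor [ 0.5781 -0.2152  0.0992]
orig bottom from w5 fit [ 0.6083 -0.2054  0.0581]
```

```bash
cat > ins.py <<'E'
from h import *
TT=np.array([-.17,3.95,-5.14])/1000; TA=np.array([.0022,.5839,-.8118])
def rep(k,t=.637,target=None,axis=None):
    from station import r
    s=r.read_state(); M=R.from_rotvec(s["eef_rot"]).as_matrix()
    pf=B(.047,.04,.006,t); pe=B(.047,.04,.034,t); ba=(pe-pf)/.028
    if target is not None: pf,ba=target,axis
    print("axis diff",np.arccos((M@TA)@ba).round(3), "axis",(M@TA).round(3),"q6",s["qpos"][5].round(3))
    go(pf+ba*k-M@(TT-.056*TA),-90,s)
E
python3 -c "
from ins import *
rep(.08)"
```

```text
axis diff 0.155 axis [-0.604 -0.208  0.77 ] q6 3.141
t 8.65 pos [0.49   0.1025 0.2852] yaw -84.33 zaxis [ 0.028  0.188 -0.982] F [-0.2  0.7 -1.7] w 0.0267
shift units [ 8.56 -0.2   1.58] dist [ 0.0431 -0.322  -0.1249] turn units 0.95
```

Call:
carry_out --commands '[0.9,0,0,0,0.95,0,0,0,0.95,0,0,0,0.95,0,0,0.5,0.95,0,0,0.5,0.95,0,0,0,0.95,0,0,0,0,0,0,0]'

```text
time_s: 9.45
tool_pos: [0.5069, -0.1665, 0.234]
eef_rot: [-2.099, 2.122, 0.168]
contact_force: [0.1, 1.9, -1.9]
width: 0.0266
```

```bash
python3 -c "
from ins import *
rep(.08)"
```

```text
axis diff 0.093 axis [-0.607 -0.146  0.781] q6 2.723
t 9.45 pos [ 0.5069 -0.1665  0.234 ] yaw -90.47 zaxis [ 0.029  0.186 -0.982] F [ 0.1  1.9 -1.9] w 0.0266
shift units [ 1.56 -0.62  1.58] dist [ 0.026  -0.05   -0.0732] turn units -0.08
```

Call:
carry_out --commands '[0.52,-0.2,0.4,0,0.52,-0.2,0.5,0,0.5,-0.2,0.6,0,0,0,0,0]'

```text
time_s: 9.85
tool_pos: [0.5334, -0.2194, 0.1625]
eef_rot: [-2.096, 2.124, 0.165]
contact_force: [-1.1, 0.5, -1.3]
width: 0.0269
```

```bash
python3 - <<'E'
from ins import *
from station import r
rep(.08); rep(.035)
s=r.read_state(); d=r.get_image("wrist"); np.savez("pics/w10.npz",tp=s["tool_pos"],tr=s["eef_rot"],**d); cv2.imwrite("pics/w10.png",d["img"][:,:,::-1])
E
```

```text
axis diff 0.09 axis [-0.609 -0.143  0.78 ] q6 2.662
t 9.85 pos [ 0.5334 -0.2194  0.1625] yaw -90.6 zaxis [ 0.031  0.185 -0.982] F [-1.1  0.5 -1.3] w 0.0269
shift units [-0.07  0.02  0.05] dist [-0.0006  0.0031 -0.0017] turn units -0.1
axis diff 0.09 axis [-0.609 -0.143  0.78 ] q6 2.662
t 9.85 pos [ 0.5334 -0.2194  0.1625] yaw -90.6 zaxis [ 0.031  0.185 -0.982] F [-1.1  0.5 -1.3] w 0.0269
shift units [ 0.03 -0.62  0.98] dist [ 0.026   0.0056 -0.0378] turn units -0.1
```

View pics/w10.png

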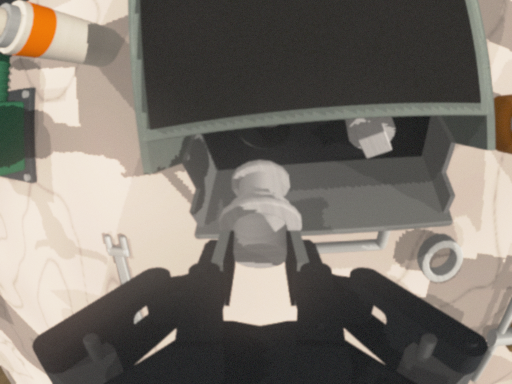

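```bash
python3 - <<'E'
from ins import *
np.set_printoptions(suppress=True,precision=4)
d=load("pics/w10.npz"); W=cloud(d,(d["tp"],d["tr"]))
p=W[175:205,310:430].reshape(-1,3); p=p[np.isfinite(p[:,0])]
n=np.linalg.svd(p-p.mean(0),full_matrices=False)[2][2]; n*=np.sign(n[2]); print(p.mean(0),n,"tilt",np.arcsin(n[2]))
# bung head & other: bung flange disc centre ; black block top
t=np.arcsin(n[2])
# points in bin frame
def inv(W):
    q=W-P; c,s=np.cos(YB),np.sin(YB); X=q[...,0]*c+q[...,1]*s; Y=-q[...,0]*s+q[...,1]*c; Z=q[...,2]
    return np.stack([X*np.cos(t)+Z*np.sin(t),Y,-X*np.sin(t)+Z*np.cos(t)],-1)
Q=inv(W)*1000; np.set_printoptions(suppress=True,precision=1)
for v in range(120,170,4): print(v,[Q[v,u] for u in (240,268,300,330)])
m=(abs(Q[...,2]-34)<4)&(Q[...,0]>5)&(Q[...,0]<110); print(m.sum(),np.median(Q[m][:,2]))
out=d["img"].copy(); out[m]=[255,0,0]; cv2.imwrite("pics/w10m.png",cv2.resize(out[90:200,180:460],None,fx=2.8,fy=2.8)[:,:,::-1])
E
```

```text
[ 0.5481 -0.2896  0.0803] [0.7988 0.0803 0.5962] tilt 0.6387348511932005
120 [array([90.2, 40.1, 83. ]), array([89.1, 24.7, 84.3]), array([87.2,  7.8, 84.4]), array([86.5, -8.1, 85.6])]
124 [array([88.7, 40.3, 84.6]), array([87.4, 24.9, 85.7]), array([47.1, 11.4, 34.5]), array([ 45. , -10.9,  34.6])]
128 [array([86.8, 40.6, 85.7]), array([25.8, 41.3,  7.7]), array([43.6, 11.8, 34.9]), array([ 41.4, -10.7,  34.7])]
132 [array([43.6, 58.7, 32.6]), array([26. , 40.9, 13.6]), array([39. , 12.3, 33.9]), array([ 37.9, -10.6,  35.3])]
136 [array([40.9, 59.1, 34.2]), array([26.6, 40.3, 19.8]), array([36.7, 12.6, 35.9]), array([ 33.2, -10.5,  34.3])]
140 [array([37.4, 59.9, 34.9]), array([26. , 40.1, 24.4]), array([32. , 13. , 35.1]), array([ 29. , -10.3,  34.1])]
144 [array([32.8, 61.2, 34.2]), array([25.5, 39.9, 28.9]), array([27.8, 13.5, 34.9]), array([ 24.8, -10.2,  34. ])]
148 [array([29.3, 61.9, 35.1]), array([25.4, 39.6, 33.9]), array([23.1, 14. , 34.3]), array([ 21.8, -10. ,  35.5])]
152 [array([25. , 63. , 35.1]), array([20.9, 40.4, 33.7]), array([18.6, 14.4, 34.2]), array([17.1, -9.9, 35.1])]
156 [array([20.3, 64.2, 34.8]), array([17.6, 40.9, 34.9]), array([14.5, 14.8, 34.6]), array([13.4, -9.7, 35.8])]
160 [array([15.1, 65.6, 34.1]), array([13.3, 41.7, 35.1]), array([10.2, 15.3, 34.8]), array([ 7.5, -9.7, 34.4])]
164 [array([10.8, 66.6, 34.5]), array([64.6, 28.5, 92.9]), array([ 3.3, 15.9, 32.5]), array([ 4. , -9.5, 35.6])]
168 [array([64.3, 45.1, 94. ]), array([63.3, 28.7, 94.8]), array([nan, nan, nan]), array([ 4.8, -9.1, 41.1])]
6732 34.62944819973737
```

View pics/w10m.png

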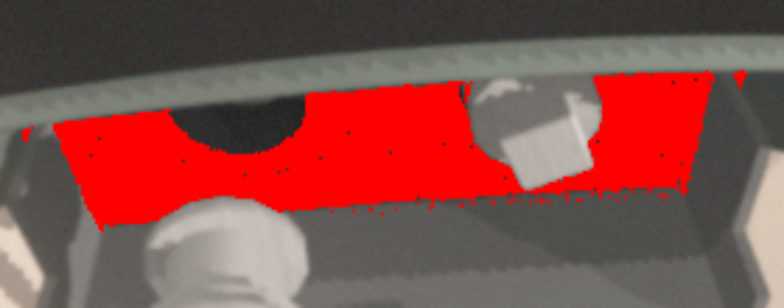

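```bash
cat >> h.py <<'E'
def binv(W,t,P=P,YB=YB):
    q=W-P; c,s=np.cos(YB),np.sin(YB); X=q[...,0]*c+q[...,1]*s; Y=-q[...,0]*s+q[...,1]*c; Z=q[...,2]
    return np.stack([X*np.cos(t)+Z*np.sin(t),Y,-X*np.sin(t)+Z*np.cos(t)],-1)
E
python3 - <<'E'
from ins import *
np.set_printoptions(suppress=True,precision=1)
d=load("pics/w10.npz"); W=cloud(d,(d["tp"],d["tr"])); Q=binv(W,.6387)*1000
m=(abs(Q[...,2]-34.6)<2.2)&(Q[...,0]>5)&(Q[...,0]<110)
pts=[]
for v in range(128,146):
    r=Q[v]; mm=m[v,225:300]
    idx=np.where(~mm[8:66])[0]+8+225
    if len(idx)>4: a,b=idx[0]-1,idx[-1]+1; print(v,a,b,r[a],r[b]); pts+= [r[a][:2],r[b][:2]]
p=np.array(pts); A=np.c_[2*p,np.ones(len(p))]; s=np.linalg.lstsq(A,(p**2).sum(1),rcond=None)[0]; print(s[:2],np.sqrt(s[2]+s[0]**2+s[1]**2))
E
```

```text
128 232 289 [86.3 45.6 84.1] [43.6 20.2 33.7]
129 232 289 [86.2 45.5 84.9] [42.7 20.3 33.8]
130 239 290 [47.6 58.2 35.1] [42.5 19.5 34.9]
131 239 289 [45.2 59.  33.2] [40.4 20.6 33.3]
132 240 289 [43.6 58.7 32.6] [39.8 20.7 33.7]
133 240 289 [43.2 58.7 33.3] [39.1 20.8 34.1]
134 240 288 [42.6 58.8 33.8] [37.2 21.8 32.8]
135 241 288 [41.  58.5 33.2] [37.2 21.8 34.1]
136 242 288 [39.5 58.1 32.7] [36.6 21.9 34.6]
137 243 286 [38.2 57.6 32.5] [34.9 23.7 33.5]
138 245 285 [37.  56.2 32.4] [33.4 24.7 32.9]
139 245 285 [36.2 56.4 32.8] [33.5 24.6 34.1]
140 246 284 [35.5 55.6 33.3] [32.1 25.6 33.6]
141 248 283 [34.2 54.3 33.3] [31.3 26.5 33.8]
142 249 281 [33.1 53.8 33.2] [29.8 28.4 33. ]
143 249 279 [32.2 53.9 33.4] [28.5 30.2 32.4]
144 253 277 [30.5 51.  33.1] [27.8 31.9 32.7]
145 256 275 [28.7 49.  32.6] [27.2 33.6 32.9]
[56.7 38.8] 26.627810642866294
```

```bash
sed -i 's/B(.047,.04,/B(.0455,.0395,/g' ins.py; python3 -c "
from ins import *
rep(.035,.639)"
```

```text
axis diff 0.09 axis [-0.61  -0.143  0.779] q6 2.662
t 9.9 pos [ 0.5337 -0.2189  0.1645] yaw -90.57 zaxis [ 0.033  0.184 -0.982] F [-0.3  0.1 -1.8] w 0.0271
shift units [ 0.07 -0.58  1.04] dist [ 0.0244  0.0045 -0.0408] turn units -0.09
```

Call:
carry_out --commands '[0.03,-0.2,0.35,0,0.03,-0.2,0.35,0,0.01,-0.18,0.34,0,0,0,0,0]'

```text
time_s: 10.3
tool_pos: [0.5615, -0.2124, 0.1231]
eef_rot: [-2.097, 2.12, 0.158]
contact_force: [-0.4, 0.5, -1.6]
width: 0.0269
```

```bash
python3 -c "
from ins import *
rep(.035,.639); rep(.006,.639)"
```

```text
axis diff 0.091 axis [-0.613 -0.143  0.777] q6 2.692
t 10.3 pos [ 0.5615 -0.2124  0.1231] yaw -90.45 zaxis [ 0.036  0.183 -0.982] F [-0.4  0.5 -1.6] w 0.0269
shift units [ 0.05  0.09 -0.02] dist [-0.0035 -0.002   0.0005] turn units -0.07
axis diff 0.091 axis [-0.613 -0.143  0.777] q6 2.692
t 10.3 pos [ 0.5615 -0.2124  0.1231] yaw -90.45 zaxis [ 0.036  0.183 -0.982] F [-0.4  0.5 -1.6] w 0.0269
shift units [ 0.11 -0.32  0.57] dist [ 0.0138 -0.0003 -0.0228] turn units -0.07
```

Call:
carry_out --commands '[0.05,0.09,0,0,0,0,0,0,0.02,-0.1,0.14,0,0.02,-0.1,0.14,0,0,0,0,0]'

```text
time_s: 10.8
tool_pos: [0.5667, -0.2137, 0.1119]
eef_rot: [-2.098, 2.119, 0.156]
contact_force: [-0.4, 0.4, -2.0]
width: 0.0266
```

```bash
python3 -c "
from ins import *
rep(.02,.639); rep(.006,.639)"
```

```text
axis diff 0.091 axis [-0.613 -0.142  0.777] q6 2.693
t 10.8 pos [ 0.5667 -0.2137  0.1119] yaw -90.4 zaxis [ 0.037  0.183 -0.983] F [-0.4  0.4 -2. ] w 0.0266
shift units [-0.   -0.    0.01] dist [ 0.0001  0.0002 -0.0003] turn units -0.07
axis diff 0.091 axis [-0.613 -0.142  0.777] q6 2.693
t 10.8 pos [ 0.5667 -0.2137  0.1119] yaw -90.4 zaxis [ 0.037  0.183 -0.983] F [-0.4  0.4 -2. ] w 0.0266
shift units [ 0.03 -0.2   0.3 ] dist [ 0.0085  0.001  -0.0115] turn units -0.07
```

Call:
carry_out --commands '[0.02,-0.1,0.15,0,0.01,-0.1,0.15,0,0,0,0,0]'

```text
time_s: 11.1
tool_pos: [0.5758, -0.2128, 0.0989]
eef_rot: [-2.098, 2.12, 0.157]
contact_force: [-0.4, -0.1, -1.2]
width: 0.0266
```

```bash
python3 -c "
from ins import *
rep(.0,.639)"
```

```text
axis diff 0.091 axis [-0.613 -0.142  0.777] q6 2.701
t 11.1 pos [ 0.5758 -0.2128  0.0989] yaw -90.41 zaxis [ 0.037  0.183 -0.982] F [-0.4 -0.1 -1.2] w 0.0266
shift units [ 0.01 -0.07  0.09] dist [ 0.0029  0.0004 -0.0034] turn units -0.07
```

Call:
carry_out --commands '[0,0,0,0,0,0,0,0,0,0,0,0,0,0.1,-0.3,0,0,0.1,-0.7,0,0,0.3,-0.8,0,0,0,-0.8,0,0,0,0,0]' --jaw 58

```text
time_s: 11.9
tool_pos: [0.55, -0.2325, 0.2084]
eef_rot: [-2.098, 2.119, 0.153]
contact_force: [0.7, -0.6, 0.6]
width: 0.0497
```

```bash
python3 - <<'E'
from ins import *
from station import r
np.set_printoptions(suppress=True,precision=4)
s=r.read_state(); go([.5,-.22,.2],-90,s)
d=r.get_image("wrist"); np.savez("pics/w11.npz",tp=s["tool_pos"],tr=s["eef_rot"],**d); cv2.imwrite("pics/w11.png",d["img"][:,:,::-1])
W=cloud(d,(s["tool_pos"],s["eef_rot"])); o=headtop(W,np.array([.573,-.2096,.1015])); print(o,"lean",np.arccos(o[1][2]))
E
```

```text
t 11.9 pos [ 0.55   -0.2325  0.2084] yaw -90.38 zaxis [ 0.039  0.182 -0.983] F [ 0.7 -0.6  0.6] w 0.0497
shift units [-0.26  1.26  0.21] dist [-0.05    0.0125 -0.0084] turn units -0.06
(array([ 0.5701, -0.2081,  0.1015]), array([-0.6386, -0.0664,  0.7667]), 15.181068420410156, (0.2456517219543457, 0.91400146484375), (29.2513484954834, 29.125452041625977), 617, array([ 0.5702, -0.2084,  0.1016])) lean 0.6971443263038924
```

View pics/w11.png

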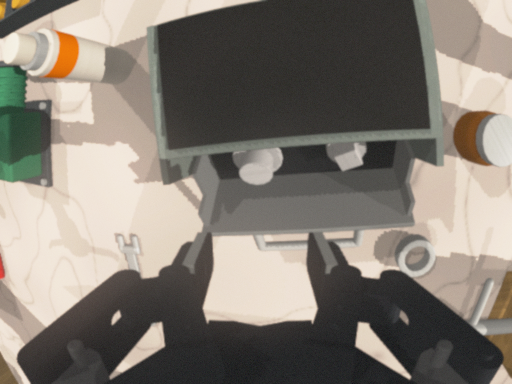

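Call:
carry_out --commands '[-0.4,0.2,-0.8,-1,-0.9,0.1,-0.6,-1,-0.88,-0.1,-0.3,-1,-0.85,-0.28,0,-1,-0.82,-0.37,0,-1,-0.78,-0.45,0,-1,-0.73,-0.53,0,-1,-0.67,-0.6,0,-1]'

```text
time_s: 12.75
tool_pos: [0.5229, 0.0232, 0.322]
eef_rot: [-2.767, 1.04, 0.051]
contact_force: [-0.2, 0.3, 0.1]
width: 0.0498
```

Call:
carry_out --commands '[-0.3,-0.3,0,-1,0,0,0,-1,0,0,0,-1,0,0,0,-1,0,0,0,-1,0,0,0,-1,0,0,0,-1,0,0,0,-1]'

```text
time_s: 13.55
tool_pos: [0.5182, 0.0464, 0.3232]
eef_rot: [-2.947, -0.24, -0.063]
contact_force: [-0.6, -0.2, 0.2]
width: 0.0498
```

```bash
python3 - <<'E'
from ins import *
from station import r
s=r.read_state(); go([.5,.1,.3],-90,s); print(s["qpos"].round(3))
E
```

```text
t 13.55 pos [0.5182 0.0464 0.3232] yaw 9.0 zaxis [ 0.027  0.186 -0.982] F [-0.6 -0.2  0.2] w 0.0498
shift units [-0.27 -1.27  0.81] dist [-0.0182  0.0536 -0.0232] turn units 16.5
[-0.024  0.232  0.207  1.522  0.187  1.387]
```

Call:
carry_out --commands '[0,0,0,-1,0,0,0,-1,0,0,0,-1,0,0,0,-1,0,0,0,-1,0,0,0,-1,0,0,0,-1,0,0,0,-1]'

```text
time_s: 14.35
tool_pos: [0.515, 0.0466, 0.3194]
eef_rot: [-2.593, -1.478, -0.166]
contact_force: [0.1, -0.9, 0.7]
width: 0.0496
```

Call:
carry_out --commands '[0,0,0,-1,0,0,0,-1,0,0,0,-1,0,0,0,-1,0,0,0,-1,0,0,0,-1,0,0,0,-1,0,0,0,-1]'

```text
time_s: 15.15
tool_pos: [0.5119, 0.0469, 0.3157]
eef_rot: [-1.753, -2.478, -0.245]
contact_force: [-0.4, -0.1, 0.0]
width: 0.0493
```

Call:
carry_out --commands '[0,0,0,-1,0,0,0,-1,0,0,0,-1,0,0,0,-1,0,0,0,-1,0,0,0,-1,0,0,0,-1,0,0,0,-1]'

```text
time_s: 15.95
tool_pos: [0.5087, 0.0471, 0.3119]
eef_rot: [-0.551, -3.053, -0.289]
contact_force: [-0.7, 0.5, 0.1]
width: 0.0494
```

Call:
carry_out --commands '[0,0,0,-1,0,0,0,-1,0,0,0,-1,0,0,0,-1,0,0,0,-1,0,0,0,-1,0,0,0,-1,0,0,0,-1]'

```text
time_s: 16.75
tool_pos: [0.5054, 0.0473, 0.3082]
eef_rot: [-0.787, 2.978, 0.279]
contact_force: [-0.5, -0.1, 0.4]
width: 0.0491
```

```bash
python3 - <<'E'
from ins import *
from station import r
s=r.read_state(); go([.5,.1,.3],-90,s); print(s["qpos"].round(3))
E
```

```text
t 16.75 pos [0.5054 0.0473 0.3082] yaw -150.84 zaxis [ 0.001  0.186 -0.983] F [-0.5 -0.1  0.4] w 0.0491
shift units [-0.5   1.16  0.45] dist [-0.0054  0.0527 -0.0082] turn units -10.14
[-0.023  0.227  0.163  1.51   0.187 -2.11 ]
```

Call:
carry_out --commands '[0,0,-0.05,-1,0,0,-0.05,-1,0,0,-0.05,-1,0,0,-0.05,-1,0,0,0,-1,0,0,0,-1,0,0,0,-1,0,0,0,-1]'

```text
time_s: 17.55
tool_pos: [0.5022, 0.046, 0.3127]
eef_rot: [-1.933, 2.317, 0.224]
contact_force: [0.2, 0.2, -0.6]
width: 0.0495
```

Call:
carry_out --commands '[0,0,0,-1,-0.2,-0.37,0,-1,-0.3,-0.6,0,-0.5,-0.3,-0.6,0,-0.5,-0.3,-0.6,0,-0.5]'

```text
time_s: 18.05
tool_pos: [0.5842, 0.1283, 0.3196]
eef_rot: [-2.273, 1.984, 0.151]
contact_force: [0.7, -1.0, -0.1]
width: 0.0495
```

```bash
python3 - <<'E'
from ins import *
from station import r
s=r.read_state(); go([.5,-.1,.3],None,s); print(s["qpos"].round(3))
E
```

```text
t 18.05 pos [0.5842 0.1283 0.3196] yaw -82.11 zaxis [ 0.004  0.156 -0.988] F [ 0.7 -1.  -0.1] w 0.0495
shift units [ 5.38  2.86 -0.42] dist [-0.0842 -0.2283 -0.0196] turn units None
[ 0.135  0.412  0.453  1.586  0.155 -3.141]
```

Call:
carry_out --commands '[0.75,0.2,0,-0.5,0.75,0.2,0,-0.5,0.75,0.2,0,-0.5,0.75,0.2,0,-0.5,0.75,0.2,0,-0.5,0.75,0.2,0,-0.5]'

```text
time_s: 18.65
tool_pos: [0.5381, 0.1095, 0.2937]
eef_rot: [-2.393, 1.969, -0.033]
contact_force: [0.8, 0.0, -0.3]
width: 0.0493
```

```bash
python3 - <<'E'
from ins import *
from station import r
s=r.read_state(); go([.5,-.1,.3],None,s); print(s["qpos"].round(3))
E
```

```text
t 18.65 pos [0.5381 0.1095 0.2937] yaw -78.87 zaxis [ 0.043  0.019 -0.999] F [ 0.8  0.  -0.3] w 0.0493
shift units [ 4.95  1.93 -0.3 ] dist [-0.0381 -0.2095  0.0063] turn units None
[ 0.195  0.274  0.2    1.451  0.011 -3.141]
```

```bash
python3 - <<'E'
from ins import *
from station import r
s=r.read_state(); d=r.get_image("wrist"); np.savez("pics/w12.npz",tp=s["tool_pos"],tr=s["eef_rot"],**d); cv2.imwrite("pics/w12.png",d["img"][:,:,::-1])
E
```

```text
(no output)
```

View pics/w12.png

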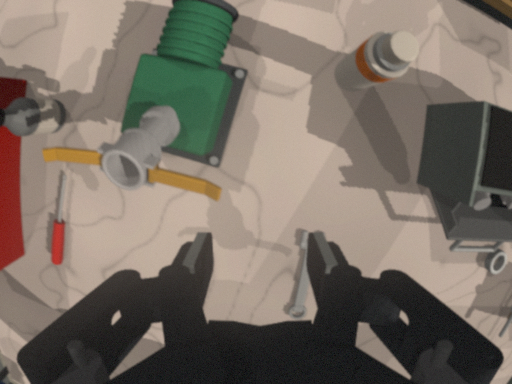

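```bash
cat > coup.py <<'E'
from h import *
def fit(W,c0,yaw,img=None,verbose=1):
    c=np.array(c0,float); a=np.array([-np.sin(.5)*np.cos(yaw),-np.sin(.5)*np.sin(yaw),np.cos(.5)])
    ok=np.isfinite(W[...,0]); 
    if img is not None: ok&=(cv2.cvtColor(img,cv2.COLOR_RGB2HSV)[...,1]<70)
    p=W[ok]
    for i in range(12):
        d=p-c; z=d@a; rr=np.linalg.norm(d-np.outer(z,a),axis=1)
        q=p[(abs(z)<(.008 if i<4 else .0025))&(rr>.017)&(rr<.029)]
        if len(q)<20: print("few",len(q)); return
        m=q.mean(0); n=np.linalg.svd(q-m,full_matrices=False)[2][2]; n*=np.sign(n[2])
        if i>=4: a=n
        e1=np.cross(n if i>=4 else a,[0,0,1.]);e1/=np.linalg.norm(e1);e2=np.cross(a,e1)
        uv=np.stack([(q-m)@e1,(q-m)@e2],1)
        # annulus centre: min enclosing circle of outer points
        (x,y),R0=cv2.minEnclosingCircle((uv*1000).astype(np.float32))
        r=np.linalg.norm(uv-np.array([x,y])/1000,axis=1)
        c=m+(x*e1+y*e2)/1000 if i<11 else c
    # boundary-balanced: least squares circle over annulus mid radius
    f=lambda v:np.linalg.norm(uv-v[:2],axis=1)-.02225
    from scipy.optimize import least_squares
    s=least_squares(f,[x/1000,y/1000],loss="soft_l1",f_scale=.002); c2=m+s.x[0]*e1+s.x[1]*e2
    print("enclosing",c.round(4),"R",round(R0,1),"ls",c2.round(4),"normal",a.round(4),"lean",np.arccos(a[2]).round(3),"yaw",np.arctan2(-a[1],-a[0]).round(3),"n",len(q),"r",np.percentile(r,[2,50,98]).round(4))
    return c2,a
E
python3 - <<'E'
from coup import *
np.set_printoptions(suppress=True,precision=4)
d=load("pics/w12.npz"); W=cloud(d,(d["tp"],d["tr"]))
print([W[v,u] for u,v in ((125,148),(108,160),(140,165),(125,185))])
for y0 in (-.05,-.1): fit(W,[.537,.247,.176],y0,d["img"])
for n in ("top0","side0"):
    e=load(f"pics/{n}.npz"); fit(cloud(e),[.537,.247,.176],-.09,e["img"])
# arms
hsv=cv2.cvtColor(d["img"],cv2.COLOR_RGB2HSV); H,S,V=[hsv[...,i] for i in range(3)]
m=(H>14)&(H<32)&(S>130)&(V>70)&(W[...,2]>.12)&(W[...,2]<.25)
n,l,st,cc=cv2.connectedComponentsWithStats(m.astype(np.uint8))
for i in range(1,n):
    if st[i,4]>80:
        p=W[l==i]; c=p.mean(0); v=np.linalg.svd(p-c,full_matrices=False)[2]; s=(p-c)@v[0]; print(st[i],c,v[0],"ends",c+v[0]*s.min(),c+v[0]*s.max())
# pump body yaw
g=(H>60)&(H<95)&(S>80)&(W[...,2]>.078)&(W[...,2]<.098); p=W[g]; print(cv2.minAreaRect(p[:,:2].astype(np.float32)*1000),len(p))
E
```

```text
[array([0.5589, 0.2432, 0.1822]), array([0.5419, 0.2674, 0.1694]), array([0.5449, 0.227 , 0.1787]), array([0.5184, 0.2477, 0.164 ])]
enclosing [0.5367 0.2443 0.1723] R 28.9 ls [0.538  0.2462 0.1732] normal [-0.4984 -0.0649  0.8645] lean 0.527 yaw 0.13 n 581 r [0.0176 0.0238 0.0284]
enclosing [0.5372 0.2446 0.1725] R 28.8 ls [0.538  0.2462 0.1732] normal [-0.5078 -0.0629  0.8592] lean 0.537 yaw 0.123 n 584 r [0.0185 0.0233 0.0283]
enclosing [0.5365 0.2499 0.1744] R 28.5 ls [0.5361 0.2485 0.1743] normal [-0.4911  0.032   0.8705] lean 0.515 yaw -0.065 n 68 r [0.0178 0.0221 0.0278]
enclosing [0.5351 0.2504 0.1745] R 26.2 ls [0.5352 0.2493 0.1746] normal [-0.504   0.0349  0.863 ] lean 0.53 yaw -0.069 n 65 r [0.0183 0.0218 0.0262]
[ 43 148  59  16 698] [0.5414 0.3098 0.1771] [-0.0516  0.9683  0.2444] ends [0.5432 0.2764 0.1686] [0.5396 0.3426 0.1853]
[148 167  73  33 912] [0.5343 0.1847 0.1676] [-0.0699 -0.9975 -0.0036] ends [0.537  0.2221 0.1678] [0.5318 0.1489 0.1675]
((647.2631225585938, 236.00115966796875), (114.60782623291016, 183.21922302246094), 85.95391845703125) 7322
```

```bash
cat >> coup.py <<'E'
def fit2(W,c0,yaw,img,lean=.5):
    a=np.array([-np.sin(lean)*np.cos(yaw),-np.sin(lean)*np.sin(yaw),np.cos(lean)]); ey=np.array([-np.sin(yaw),np.cos(yaw),0]); ex=np.cross(ey,a)
    c=np.array(c0,float); ok=np.isfinite(W[...,0])&(cv2.cvtColor(img,cv2.COLOR_RGB2HSV)[...,1]<70); p=W[ok]
    for i in range(15):
        d=p-c; z=d@a; x=d@ex; y=d@ey; r=np.hypot(x,y)
        k=(r<.024)&(r>.0205)&(abs(z)<.006)
        dz=np.median(z[k]); 
        kk=(abs(z-dz)<.003)&(r<.032)&(r>.015); X=np.stack([x[kk],y[kk]],1)
        # outer boundary: farthest point per angular bin ; inner: nearest
        th=np.arctan2(X[:,1],X[:,0]); b=((th+np.pi)/(2*np.pi)*24).astype(int)%24; rr=np.hypot(*X.T)
        O=np.array([X[b==j][np.argmax(rr[b==j])] for j in range(24) if (b==j).any()]); I=np.array([X[b==j][np.argmin(rr[b==j])] for j in range(24) if (b==j).any()])
        from scipy.optimize import least_squares
        s=least_squares(lambda v:np.r_[np.hypot(*(O-v[:2]).T)-v[2],np.hypot(*(I-v[:2]).T)-v[3]],[0,0,.025,.0195],loss="soft_l1",f_scale=.0015).x
        c=c+s[0]*ex+s[1]*ey+dz*a
    print("c",c.round(4),"Ro,Ri",s[2:].round(4),"n",kk.sum()); return c
E
python3 - <<'E'
from coup import *
for n in ("w12","top0","side0"):
    d=load(f"pics/{n}.npz"); W=cloud(d,(d["tp"],d["tr"])) if n[0]=="w" else cloud(d)
    for yw in (-.06,-.09): fit2(W,[.5365,.2475,.174],yw,d["img"])
E
```

```text
c [0.5363 0.248  0.1746] Ro,Ri [0.025  0.0193] n 668
c [0.5363 0.2483 0.1746] Ro,Ri [0.025  0.0193] n 663
c [0.536  0.2484 0.1754] Ro,Ri [0.0238 0.02  ] n 80
c [0.5359 0.2484 0.1755] Ro,Ri [0.0239 0.0199] n 80
c [0.5349 0.2493 0.1751] Ro,Ri [0.0241 0.0201] n 80
c [0.535  0.2493 0.1751] Ro,Ri [0.0241 0.0201] n 79
```

Call:
carry_out --commands '[0.88,0.17,-0.05,1,0.9,0.08,-0.05,1,0.9,-0.02,-0.05,1,0.9,-0.11,-0.05,1,0.88,-0.2,-0.05,1,0.85,-0.3,-0.05,1,0.82,-0.38,0,1,0.78,-0.47,0,1]'

```text
time_s: 19.5
tool_pos: [0.5335, -0.1853, 0.298]
eef_rot: [-1.352, 2.784, 0.005]
contact_force: [0.8, 0.9, 0.7]
width: 0.0497
```

Call:
carry_out --commands '[0.3,-0.2,0,1,0,0,0,1,0,0,0,1,0,0,0,1,0,0,0,1,0,0,0,1,0,0,0,1,0,0,0,1]'

```text
time_s: 20.3
tool_pos: [0.531, -0.2058, 0.2936]
eef_rot: [-0.033, 3.105, 0.044]
contact_force: [0.5, -0.2, -0.0]
width: 0.0496
```

Call:
carry_out --commands '[0,0,0,1,0,0,0,1,0,0,0,1,0,0,0,1,0,0,0,1,0,0,0,1,0,0,0,1,0,0,0,1]'

```text
time_s: 21.1
tool_pos: [0.5307, -0.2053, 0.2907]
eef_rot: [1.294, 2.845, 0.071]
contact_force: [0.3, 0.4, 0.6]
width: 0.0495
```

```bash
python3 - <<'E'
from ins import *
from station import r
s=r.read_state(); go([.555,-.208,.18],95.5,s); print(s["qpos"].round(3))
E
```

```text
t 21.1 pos [ 0.5307 -0.2053  0.2907] yaw 131.07 zaxis [ 0.033  0.035 -0.999] F [0.3 0.4 0.6] w 0.0495
shift units [-0.46  0.28  2.78] dist [ 0.0243 -0.0027 -0.1107] turn units 5.93
[-0.394  0.347  0.293  1.5    0.045 -1.11 ]
```

Call:
carry_out --commands '[0,0,0.3,1,0,0,0.4,1,0,0,0.4,1,0,0.1,0.4,1,0,0.2,0.3,1,0,0.2,0.3,0.9,0,0,0,0]'

```text
time_s: 21.8
tool_pos: [0.5528, -0.1966, 0.2025]
eef_rot: [-2.141, -2.292, -0.079]
contact_force: [-0.4, -0.2, -0.0]
width: 0.0498
```

```bash
python3 - <<'E'
from ins import *
from station import r
np.set_printoptions(suppress=True,precision=4)
s=r.read_state(); go([.555,-.208,.18],95.5,s); print(s["qpos"].round(3))
d=r.get_image("wrist"); np.savez("pics/w13.npz",tp=s["tool_pos"],tr=s["eef_rot"],**d); cv2.imwrite("pics/w13.png",d["img"][:,:,::-1])
W=cloud(d,(s["tool_pos"],s["eef_rot"])); o=headtop(W,np.array([.570,-.2082,.1015])); print(o,"lean",np.arccos(o[1][2]))
E
```

```text
t 21.8 pos [ 0.5528 -0.1966  0.2025] yaw 93.95 zaxis [ 0.031  0.04  -0.999] F [-0.4 -0.2 -0. ] w 0.0498
shift units [-0.31  0.02  0.55] dist [ 0.0022 -0.0114 -0.0225] turn units -0.26
[-0.368  0.386  0.127  1.298  0.048 -0.436]
(array([ 0.5702, -0.2082,  0.1011]), array([-0.6528, -0.0539,  0.7556]), 14.77315616607666, (0.04253196716308594, 0.19121932983398438), (28.79117202758789, 28.568984985351562), 816, array([ 0.5703, -0.2082,  0.1012])) lean 0.7141976599683448
```

View pics/w13.png

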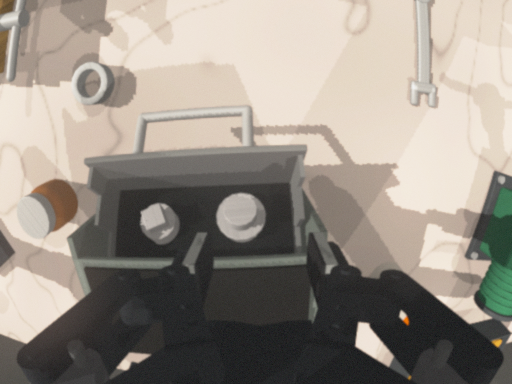

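```bash
python3 - <<'E'
from ins import *
go([.570,-.208,.13],95.5); go([.572,-.208,.092],95.5)
E
```

```text
t 21.85 pos [ 0.5527 -0.1968  0.2035] yaw 94.14 zaxis [ 0.032  0.039 -0.999] F [-0.5 -0.3  0.1] w 0.0493
shift units [-0.38  0.35  1.84] dist [ 0.0173 -0.0112 -0.0735] turn units -0.23
t 21.85 pos [ 0.5527 -0.1968  0.2035] yaw 94.14 zaxis [ 0.032  0.039 -0.999] F [-0.5 -0.3  0.1] w 0.0493
shift units [-0.42  0.37  2.79] dist [ 0.0193 -0.0112 -0.1115] turn units -0.23
```

Call:
carry_out --commands '[-0.2,0.18,0.5,-0.23,-0.18,0.17,0.6,0,0,0,0.6,0,0,0,0.1,0,0,0,0,0]'

```text
time_s: 22.35
tool_pos: [0.5711, -0.2096, 0.1341]
eef_rot: [2.093, 2.339, 0.083]
contact_force: [-0.1, 0.1, 1.0]
width: 0.0494
```

```bash
python3 - <<'E'
from ins import *
go([.572,-.208,.092],95.5)
E
```

```text
t 22.35 pos [ 0.5711 -0.2096  0.1341] yaw 96.39 zaxis [ 0.037  0.038 -0.999] F [-0.1  0.1  1. ] w 0.0494
shift units [ 0.   -0.02  1.05] dist [ 0.0009  0.0016 -0.0421] turn units 0.15
```

Call:
carry_out --commands '[0,-0.01,0.4,0.15,0,0,0.4,0,0,0,0.2,0,0,0,0,0]'

```text
time_s: 22.75
tool_pos: [0.5741, -0.2093, 0.0996]
eef_rot: [2.103, 2.322, 0.087]
contact_force: [-0.4, 0.7, -0.7]
width: 0.0492
```

```bash
python3 - <<'E'
from ins import *
from station import r
s=r.read_state(); go([.572,-.208,.092],95.5,s)
d=r.get_image("wrist"); np.savez("pics/w14.npz",tp=s["tool_pos"],tr=s["eef_rot"],**d); cv2.imwrite("pics/w14.png",d["img"][:,:,::-1])
E
```

```text
t 22.75 pos [ 0.5741 -0.2093  0.0996] yaw 95.71 zaxis [ 0.043  0.036 -0.998] F [-0.4  0.7 -0.7] w 0.0492
shift units [ 0.03 -0.06  0.19] dist [-0.0021  0.0013 -0.0076] turn units 0.03
```

View pics/w14.png

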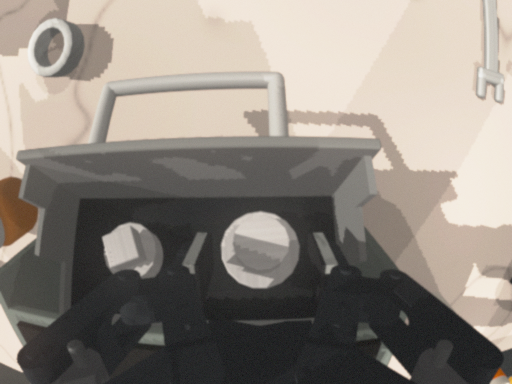

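Call:
carry_out --commands '[0.02,-0.07,0.1,0,0,0,0.09,0,0,0,0,0]'

```text
time_s: 23.1
tool_pos: [0.5727, -0.209, 0.0945]
eef_rot: [2.1, 2.32, 0.089]
contact_force: [-0.6, -0.2, 0.5]
width: 0.0497
```

Call:
carry_out --commands '[0,0,0,0,0,0,0,0,0,0,0,0,0,0,0,0]' --jaw 0 --force 25

```text
time_s: 23.5
tool_pos: [0.5728, -0.2092, 0.0951]
eef_rot: [2.099, 2.32, 0.089]
contact_force: [-1.0, 0.1, -0.0]
width: 0.0285
```

```bash
python3 - <<'E'
from ins import *
go([.572,-.208,.092],95.5)
E
```

```text
t 23.5 pos [ 0.5728 -0.2092  0.0951] yaw 95.75 zaxis [ 0.047  0.034 -0.998] F [-1.   0.1 -0. ] w 0.0285
shift units [ 0.03 -0.02  0.08] dist [-0.0008  0.0012 -0.0031] turn units 0.04
```

Call:
carry_out --commands '[0,-0.14,-0.22,0,0,-0.14,-0.22,0,0,-0.14,-0.22,0,0,-0.14,-0.22,0,0,0,0,0]' --force 35

```text
time_s: 24.0
tool_pos: [0.5465, -0.2129, 0.1327]
eef_rot: [2.099, 2.319, 0.089]
contact_force: [0.2, -0.4, -1.7]
width: 0.0279
```

```bash
python3 - <<'E'
from ins import *
from station import r
s=r.read_state(); go([.572,-.208,.092],95.5,s)
d=r.get_image("wrist"); np.savez("pics/w15.npz",tp=s["tool_pos"],tr=s["eef_rot"],**d); cv2.imwrite("pics/w15.png",d["img"][:,:,::-1])
E
```

```text
t 24.0 pos [ 0.5465 -0.2129  0.1327] yaw 95.75 zaxis [ 0.047  0.034 -0.998] F [ 0.2 -0.4 -1.7] w 0.0279
shift units [0.03 0.59 1.05] dist [ 0.0255  0.0049 -0.0407] turn units 0.04
```

View pics/w15.png

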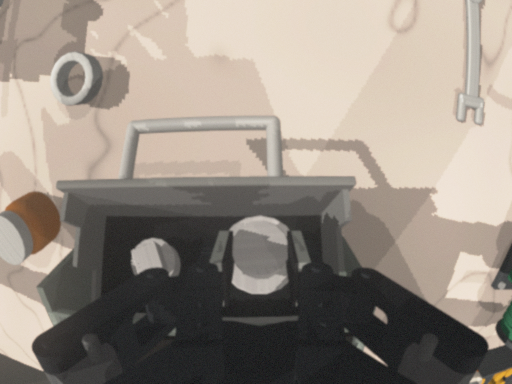

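```bash
python3 - <<'E'
from h import *
np.set_printoptions(suppress=True,precision=4)
d=load("pics/w15.npz"); T=cloud(d,(np.zeros(3),np.zeros(3)))
print([T[v,261] for v in (210,217,225,230,235,245,255,265,275,285,292)])
o=headtop(-T*[1,1,1],-T[250,261]); print(o)
M=R.from_rotvec(d["tr"]).as_matrix(); p=T[235:290,240:282].reshape(-1,3); p=p[np.isfinite(p[:,0])]
for _ in range(4):
    n=np.linalg.svd(p-p.mean(0),full_matrices=False)[2][2]; rr=(p-p.mean(0))@n; p=p[abs(rr)<.0015]
n*=-np.sign(n[2]); print("axis tool",n,"world",M@n,"lean",np.arccos((M@n)[2]), len(p), p.mean(0),p.min(0),p.max(0))
E
```

```text
[array([0.0017, 0.0028, 0.0681]), array([ 0.0014, -0.0088,  0.0215]), array([ 0.0013, -0.0124,  0.    ]), array([ 0.0013, -0.0096, -0.    ]), array([ 0.0013, -0.0079, -0.0026]), array([ 0.0013, -0.0035, -0.0052]), array([ 0.0013,  0.0006, -0.0085]), array([ 0.0013,  0.0043, -0.0123]), array([ 0.0013,  0.009 , -0.0142]), array([ 0.0014,  0.0225, -0.0029]), array([ 0.0014,  0.0256, -0.0052])]
(array([0.0025, 0.0001, 0.0079]), array([-0.0157,  0.6012,  0.7989]), 20.74720573425293, (3.0625839233398438, -0.07806777954101562), (29.646432876586914, 34.40983200073242), 2523, array([0.0024, 0.0021, 0.0063]))
axis tool [ 0.1005  0.2177 -0.9708] world [0.1603 0.0881 0.9831] lean 0.18400296389443738 605 [ 0.0014  0.0109 -0.0051] [-0.0103 -0.0034 -0.0096] [ 0.0125  0.026  -0.0005]
```

Call:
carry_out --commands '[0,-0.1,-0.8,0,0,-0.1,-0.9,0,0.3,-0.2,-0.9,0,0.8,0,-0.7,0,0.95,0,-0.2,0.2,0.95,0,0,0.3,0.95,0,0,0.3,0.95,0,0,0.3]'

```text
time_s: 24.85
tool_pos: [0.5091, -0.0214, 0.2809]
eef_rot: [2.245, 2.187, 0.09]
contact_force: [0.7, -0.6, -1.7]
width: 0.0279
```

```bash
cat > ins2.py <<'E'
from h import *
TT=np.array([.5,-.6,-8.])/1000; TA=np.array([0,-.601,-.799])
C=np.array([.536,.2484,.175]); YP=-.08; LEAN=.5
A=np.array([-np.sin(LEAN)*np.cos(YP),-np.sin(LEAN)*np.sin(YP),np.cos(LEAN)]); EY=np.array([-np.sin(YP),np.cos(YP),0]); EX=np.cross(EY,A)
def rep(k,dx=0,dy=0):
    """TCP such that the plug's bottom is k along the axis above the mouth"""
    from station import r
    s=r.read_state(); M=R.from_rotvec(s["eef_rot"]).as_matrix(); pa=M@TA
    print("plug axis",pa.round(3),"lean",np.arccos(pa[2]).round(3),"ax diff",np.arccos(pa@A).round(3),"side",(pa@EY).round(3))
    go(C+A*k+dx*EX+dy*EY-M@(TT-.056*TA),85.4,s)
E
python3 -c "
from ins2 import *
rep(.04)"
```

```text
plug axis [-0.636 -0.012  0.771] lean 0.69 ax diff 0.199 side -0.063
t 24.85 pos [ 0.5091 -0.0214  0.2809] yaw 88.53 zaxis [ 0.045  0.036 -0.998] F [ 0.7 -0.6 -1.7] w 0.0279
shift units [ 6.7  -0.89  1.1 ] dist [-0.0269  0.2704 -0.0356] turn units 0.52
```

Call:
carry_out --commands '[0.9,-0.1,0,0.3,0.9,-0.1,0,0.2,0.9,-0.1,0,0,0.9,-0.1,0,0,0.9,-0.1,0,0,0.9,-0.1,0,0,0.8,-0.1,0,0,0.4,0,0,0]'

```text
time_s: 25.65
tool_pos: [0.497, 0.2577, 0.2889]
eef_rot: [2.305, 2.128, 0.09]
contact_force: [0.2, 0.0, -1.9]
width: 0.0279
```

Call:
carry_out --commands '[0,0,0,0,0,0,0,0]'

```text
time_s: 25.85
tool_pos: [0.4969, 0.2592, 0.288]
eef_rot: [2.302, 2.131, 0.088]
contact_force: [-0.2, -0.3, -1.5]
width: 0.028
```

```bash
python3 - <<'E'
from ins2 import *
from station import r
rep(.04)
s=r.read_state(); d=r.get_image("wrist"); np.savez("pics/w16.npz",tp=s["tool_pos"],tr=s["eef_rot"],**d); cv2.imwrite("pics/w16.png",d["img"][:,:,::-1])
E
```

```text
plug axis [-0.633  0.018  0.773] lean 0.687 ax diff 0.19 side -0.033
t 25.85 pos [0.4969 0.2592 0.288 ] yaw 85.63 zaxis [ 0.043  0.036 -0.998] F [-0.2 -0.3 -1.5] w 0.028
shift units [-0.28 -0.39  1.04] dist [-0.0146 -0.0085 -0.0426] turn units 0.04
```

View pics/w16.png

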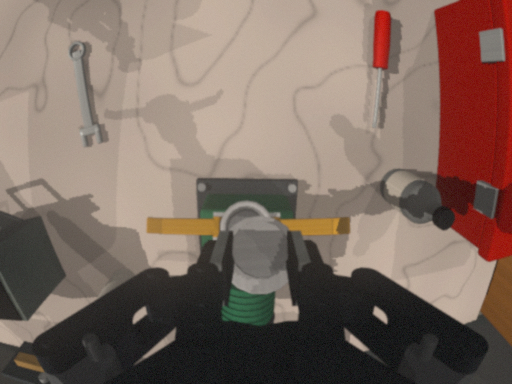

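Call:
carry_out --commands '[-0.14,-0.2,0.3,0,-0.14,-0.19,0.4,0,0,0,0.34,0,0,0,0,0]'

```text
time_s: 26.3
tool_pos: [0.4829, 0.2456, 0.2446]
eef_rot: [2.308, 2.124, 0.089]
contact_force: [0.1, 0.1, -1.5]
width: 0.0282
```

```bash
python3 - <<'E'
from ins2 import *
from station import r
np.set_printoptions(suppress=True,precision=4)
rep(.04)
s=r.read_state(); d=r.get_image("wrist"); np.savez("pics/w17.npz",tp=s["tool_pos"],tr=s["eef_rot"],**d); cv2.imwrite("pics/w17.png",d["img"][:,:,::-1])
W=cloud(d,(s["tool_pos"],s["eef_rot"])); hsv=cv2.cvtColor(d["img"],cv2.COLOR_RGB2HSV)
q=W-C; X=q@EX*1000; Y=q@EY*1000; Z=q@A*1000
rr=np.hypot(X,Y); m=(abs(Z)<4)&(rr<32)&(rr>14)&(hsv[...,1]<70)
print(m.sum(), np.median(Z[m])); 
th=np.degrees(np.arctan2(Y[m],X[m]))
for a in range(-180,180,20):
    k=(th>=a)&(th<a+20)
    if k.sum()>5: print(a,k.sum(),"r in/out",np.percentile(rr[m][k],[3,97]).round(1),"z",np.median(Z[m][k]).round(1))
for n in ["side"]:
    e=r.get_image(n); np.savez(f"pics/{n}17.npz",**e); x0,y0,x1,y1=(140,170,260,270); cv2.imwrite(f"pics/{n}17.png",cv2.resize(e["img"][y0:y1,x0:x1],None,fx=5,fy=5)[:,:,::-1])
E
```

```text
plug axis [-0.634  0.022  0.773] lean 0.688 ax diff 0.19 side -0.029
t 26.3 pos [0.4829 0.2456 0.2446] yaw 85.3 zaxis [ 0.045  0.035 -0.998] F [ 0.1  0.1 -1.5] w 0.0282
shift units [ 0.13 -0.03 -0.02] dist [-0.0006  0.0053  0.0008] turn units -0.02
0 nan
  return _methods._mean(a, axis=axis, dtype=dtype,
  ret = ret.dtype.type(ret / rcount)
```

View pics/w17.png

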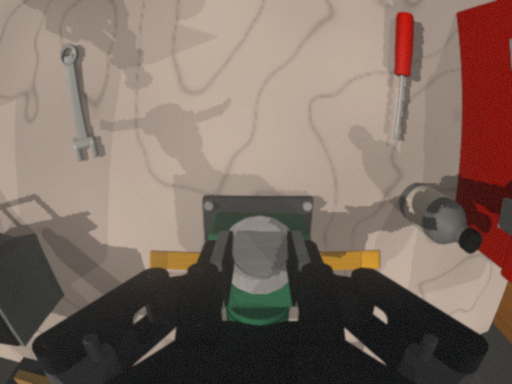

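View pics/side17.png

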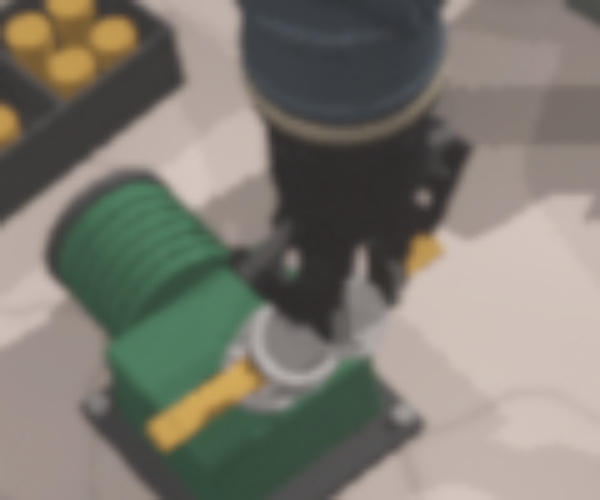

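```bash
python3 - <<'E'
from ins2 import *
e=load("pics/side17.npz"); M=R.from_rotvec([2.308,2.124,.089]).as_matrix(); tp=np.array([.4829,.2456,.2446])
pts=[C,tp+M@(TT-.056*TA),tp+M@(TT-.018*TA),tp+M@TT,tp]
print(((proj(e,pts)-[140,170])*5).round(0))
W=cloud(e); hsv=cv2.cvtColor(e["img"],cv2.COLOR_RGB2HSV)
for u,v in ((213,230),(214,226),(212,235),(205,235)): print(u,v,W[v,u].round(4),e["img"][v,u])
E
```

```text
[[295. 335.]
 [318. 314.]
 [343. 309.]
 [356. 306.]
 [356. 314.]]
213 230 [0.4792 0.2418 0.2562] [135 130 128]
214 226 [0.4845 0.2328 0.259 ] [80 76 75]
212 235 [0.4764 0.2494 0.245 ] [138 132 130]
205 235 [0.4774 0.2697 0.2666] [54 52 50]
```

```bash
cat >> ins2.py <<'E'
def gpos(g,dx=0,dy=0):
    """TCP such that grip pivot (plug z=47) is g along axis above mouth"""
    from station import r
    s=r.read_state(); M=R.from_rotvec(s["eef_rot"]).as_matrix()
    G=s["tool_pos"]+M@(TT-.009*TA); q=G-C; print("G in mouth frame mm",(np.array([q@EX,q@EY,q@A])*1000).round(1), "bottom if rigid",(np.array([(q-.047*(M@TA))@v for v in (EX,EY,A)])*1000).round(1))
    go(C+A*g+dx*EX+dy*EY-M@(TT-.009*TA),85.4,s)
E
python3 -c "
from ins2 import *
rep(.012); gpos(.047)"
```

```text
plug axis [-0.636  0.021  0.772] lean 0.69 ax diff 0.192 side -0.03
t 26.4 pos [0.4836 0.2462 0.2463] yaw 85.31 zaxis [ 0.047  0.036 -0.998] F [-0.4 -0.2 -1.8] w 0.0278
shift units [0.09 0.26 0.65] dist [ 0.012   0.0036 -0.0255] turn units -0.01
G in mouth frame mm [-6.8 -5.9 86.2] bottom if rigid [ 2.  -4.5 40. ]
t 26.4 pos [0.4836 0.2462 0.2463] yaw 85.31 zaxis [ 0.047  0.036 -0.998] F [-0.4 -0.2 -1.8] w 0.0278
shift units [0.12 0.58 0.81] dist [ 0.0252  0.0039 -0.0311] turn units -0.01
```

Call:
carry_out --commands '[0.09,0,0,0,0,0.13,0.32,0,0,0.13,0.32,0,0,0,0,0]'

```text
time_s: 26.8
tool_pos: [0.4979, 0.2501, 0.2213]
eef_rot: [2.307, 2.122, 0.097]
contact_force: [-0.2, 0.1, -2.8]
width: 0.0281
```

```bash
python3 -c "
from ins2 import *
rep(.0); gpos(.047)"
```

```text
plug axis [-0.638  0.02   0.77 ] lean 0.692 ax diff 0.195 side -0.031
t 26.8 pos [0.4979 0.2501 0.2213] yaw 85.28 zaxis [ 0.049  0.038 -0.998] F [-0.2  0.1 -2.8] w 0.0281
shift units [-0.02  0.07  0.28] dist [ 0.0033 -0.0008 -0.0111] turn units -0.02
G in mouth frame mm [-6.6 -0.9 57.5] bottom if rigid [ 2.4  0.5 11.4]
t 26.8 pos [0.4979 0.2501 0.2213] yaw 85.28 zaxis [ 0.049  0.038 -0.998] F [-0.2  0.1 -2.8] w 0.0281
shift units [0.02 0.26 0.16] dist [ 0.0108  0.     -0.0061] turn units -0.02
```

Call:
carry_out --commands '[-0.02,0.03,0.14,0,0,0.04,0.14,0,0,0,0,0]'

```text
time_s: 27.1
tool_pos: [0.5017, 0.2503, 0.2098]
eef_rot: [2.307, 2.123, 0.1]
contact_force: [-1.9, 3.4, 5.6]
width: 0.0282
```

```bash
python3 -c "
from ins2 import *
rep(-.01); gpos(.037)"
```

```text
plug axis [-0.638  0.019  0.77 ] lean 0.693 ax diff 0.195 side -0.033
t 27.1 pos [0.5017 0.2503 0.2098] yaw 85.31 zaxis [ 0.05   0.04  -0.998] F [-1.9  3.4  5.6] w 0.0282
shift units [-0.04  0.1   0.22] dist [ 0.0043 -0.0015 -0.0085] turn units -0.02
G in mouth frame mm [-8.8 -0.4 45.7] bottom if rigid [ 0.2  1.1 -0.4]
t 27.1 pos [0.5017 0.2503 0.2098] yaw 85.31 zaxis [ 0.05   0.04  -0.998] F [-1.9  3.4  5.6] w 0.0282
shift units [0.01 0.29 0.1 ] dist [ 0.0118 -0.0005 -0.0034] turn units -0.02
```

Call:
carry_out --commands '[0.04,0,0,0,0.02,0.03,0.06,0,0,0.03,0.06,0,0,0,0,0]'

```text
time_s: 27.5
tool_pos: [0.5053, 0.2526, 0.2048]
eef_rot: [2.306, 2.122, 0.101]
contact_force: [0.2, -0.3, -0.3]
width: 0.0278
```

```bash
cat >> ins2.py <<'E'
def fr():
    from station import r
    s=r.read_state(); F=s["contact_force"]; print("F in mouth frame",np.array([F@EX,F@EY,F@A]).round(1))
E
python3 -c "
from ins2 import *
gpos(.037); fr()"
```

```text
G in mouth frame mm [-8.2  2.1 39.6] bottom if rigid [ 0.8  3.6 -6.5]
t 27.5 pos [0.5053 0.2526 0.2048] yaw 85.3 zaxis [ 0.051  0.039 -0.998] F [ 0.2 -0.3 -0.3] w 0.0278
shift units [-0.05  0.21 -0.03] dist [ 0.0082 -0.0028  0.0016] turn units -0.02
F in mouth frame [ 0.  -0.3 -0.4]
```

Call:
carry_out --commands '[0,0.04,0.09,0,0,0.04,0.09,0,0,0,0,0]'

```text
time_s: 27.8
tool_pos: [0.5093, 0.2521, 0.1968]
eef_rot: [2.307, 2.122, 0.1]
contact_force: [1.2, -1.1, -0.6]
width: 0.0281
```

```bash
python3 -c "
from ins2 import *
gpos(.032); fr()"
```

```text
G in mouth frame mm [-8.5  2.  30.6] bottom if rigid [  0.5   3.5 -15.4]
t 27.8 pos [0.5093 0.2521 0.1968] yaw 85.27 zaxis [ 0.051  0.039 -0.998] F [ 1.2 -1.1 -0.6] w 0.0281
shift units [-0.04  0.18 -0.13] dist [ 0.0066 -0.0026  0.0053] turn units -0.02
F in mouth frame [ 0.8 -1.  -1.2]
```

Call:
carry_out --commands '[-0.01,0.07,-0.03,0,0,0.07,-0.03,0,0,0.06,-0.02,0,0,0,0,0]' --force 25

```text
time_s: 28.2
tool_pos: [0.5164, 0.251, 0.1998]
eef_rot: [2.308, 2.124, 0.096]
contact_force: [-0.8, 0.0, -2.8]
width: 0.0277
```

```bash
python3 - <<'E'
from ins2 import *
from station import r
gpos(.02); fr()
s=r.read_state(); d=r.get_image("wrist"); np.savez("pics/w18.npz",tp=s["tool_pos"],tr=s["eef_rot"],**d); cv2.imwrite("pics/w18.png",d["img"][:,:,::-1])
E
```

```text
G in mouth frame mm [-0.8  1.5 29.9] bottom if rigid [  8.    3.  -16.3]
t 28.2 pos [0.5164 0.251  0.1998] yaw 85.3 zaxis [ 0.047  0.039 -0.998] F [-0.8  0.  -2.8] w 0.0277
shift units [-0.05  0.13  0.21] dist [ 0.0053 -0.0019 -0.0083] turn units -0.02
F in mouth frame [-2.1 -0.  -2.1]
```

View pics/w18.png

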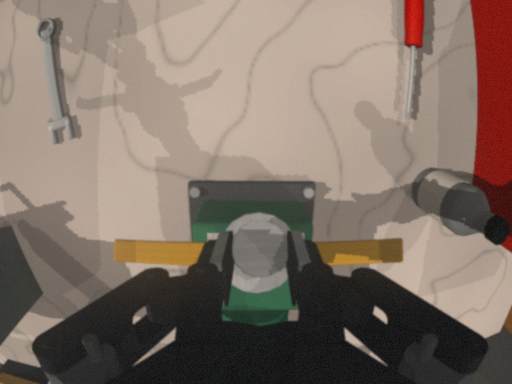

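```bash
cat > lean.py <<'E'
from ins2 import *
def lean(f,v0,v1,u0=248,u1=275):
    d=load(f); T=cloud(d,(np.zeros(3),np.zeros(3))); M=R.from_rotvec(d["tr"]).as_matrix()
    p=T[v0:v1,u0:u1].reshape(-1,3); p=p[np.isfinite(p[:,0])&(abs(p[:,1])<.03)&(p[:,2]<.01)&(p[:,2]>-.03)]
    for _ in range(8):
        n=np.linalg.svd(p-np.median(p,0),full_matrices=False)[2][2]; r=(p-np.median(p,0))@n; p=p[abs(r)<max(.0012,1.5*r.std())]
    n*=-np.sign(n[2]); w=M@n; print(len(p),"axis world",w.round(3),"lean",np.arccos(w[2]).round(3),"diff to coupler",np.arccos(w@A).round(3),"side",(w@EY).round(3)); return T,n
if __name__=="__main__":
    lean("pics/w15.npz",228,272); T,n=lean("pics/w18.npz",228,272)
    for v in range(205,300,5): print(v,(T[v,261]*1000).round(1))
E
python3 lean.py
```

```text
1102 axis world [-0.636 -0.068  0.768] lean 0.695 diff to coupler 0.22 side -0.118
1121 axis world [-0.562  0.066  0.824] lean 0.602 diff to coupler 0.103 side 0.021
205 [  2.3  32.5 172.6]
210 [  2.2  33.4 157.8]
215 [  1.4 -10.6  20.4]
220 [ 1.4 -7.9 19.3]
225 [  1.3 -12.6  -0.4]
230 [  1.3 -10.3  -1.4]
235 [ 1.3 -8.6 -3.9]
240 [ 1.3 -5.6 -3.5]
245 [ 1.3 -4.2 -6.6]
250 [ 1.3 -2.  -7.7]
255 [ 1.3  0.4 -8.7]
260 [ 1.3  3.  -9.2]
265 [  1.3   5.1 -10.6]
270 [  1.3   6.6 -13. ]
275 [  1.3   8.8 -14.3]
280 [ 1.4 20.6 -0.3]
285 [ 1.4 23.1 -1.8]
290 [ 1.4 25.2 -3.6]
295 [  2.2 119.6 124.9]
```

Call:
carry_out --commands '[0,0.06,0.1,0,0,0.06,0.11,0,0,0,0,0]'

```text
time_s: 28.55
tool_pos: [0.5211, 0.2506, 0.1908]
eef_rot: [2.308, 2.124, 0.094]
contact_force: [1.4, -0.8, -6.7]
width: 0.0278
```

```bash
python3 -c "
from ins2 import *
gpos(.013); fr()"
```

```text
G in mouth frame mm [-0.9  1.4 19.7] bottom if rigid [  7.9   2.9 -26.5]
t 28.55 pos [0.5211 0.2506 0.1908] yaw 85.3 zaxis [ 0.046  0.038 -0.998] F [ 1.4 -0.8 -6.7] w 0.0278
shift units [-0.04  0.09  0.14] dist [ 0.0039 -0.0017 -0.0054] turn units -0.02
F in mouth frame [-1.9 -0.7 -6.6]
```

Call:
carry_out --commands '[-0.01,0.05,0.08,0,0,0.05,0.08,0,0,0,0,0]'

```text
time_s: 28.85
tool_pos: [0.5266, 0.25, 0.1863]
eef_rot: [2.307, 2.122, 0.099]
contact_force: [-3.3, -0.4, 0.1]
width: 0.028
```

```bash
python3 - <<'E'
from lean import *
from station import r
gpos(.013); fr()
s=r.read_state(); d=r.get_image("wrist"); np.savez("pics/w19.npz",tp=s["tool_pos"],tr=s["eef_rot"],**d); cv2.imwrite("pics/w19.png",d["img"][:,:,::-1])
lean("pics/w19.npz",228,272)
E
```

```text
G in mouth frame mm [ 1.8  1.2 13.1] bottom if rigid [ 10.8   2.7 -33. ]
t 28.85 pos [0.5266 0.25   0.1863] yaw 85.29 zaxis [ 0.05   0.038 -0.998] F [-3.3 -0.4  0.1] w 0.028
shift units [-0.03 -0.04  0.02] dist [-0.0016 -0.0011 -0.001 ] turn units -0.02
F in mouth frame [-2.8 -0.7  1.7]
1096 axis world [-0.509  0.055  0.859] lean 0.537 diff to coupler 0.039 side 0.014
```

View pics/w19.png

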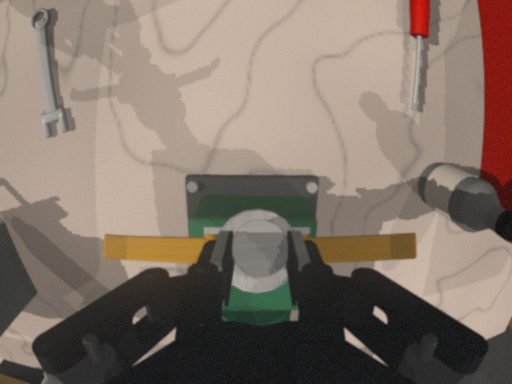

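Call:
carry_out --commands '[0,0.02,0.06,0,0,0.02,0.06,0,0,0,0.02,0]'

```text
time_s: 29.2
tool_pos: [0.5294, 0.2498, 0.1849]
eef_rot: [2.305, 2.119, 0.106]
contact_force: [-9.8, -2.6, 8.6]
width: 0.028
```

```bash
python3 - <<'E'
from lean import *
gpos(.013); fr()
E
```

```text
G in mouth frame mm [ 3.6  1.3 10.5] bottom if rigid [ 12.8   2.8 -35.5]
t 29.2 pos [0.5294 0.2498 0.1849] yaw 85.25 zaxis [ 0.055  0.04  -0.998] F [-9.8 -2.6  8.6] w 0.028
shift units [-0.03 -0.11 -0.02] dist [-0.0044 -0.0009  0.0004] turn units -0.03
F in mouth frame [-4.3 -3.4 12.2]
```

Call:
carry_out --commands '[0,-0.1,0,0,0,0,0,0,0,0,0,0,0,-0.1,-0.2,0,0,-0.2,-0.5,0,0,-0.3,-0.7,0,0,0,-0.7,0,0,0,0,0]' --jaw 53

```text
time_s: 30.0
tool_pos: [0.4954, 0.2494, 0.272]
eef_rot: [2.305, 2.12, 0.109]
contact_force: [-0.2, -0.2, -0.4]
width: 0.0453
```

```bash
python3 - <<'E'
from lean import *
from station import r
np.set_printoptions(suppress=True,precision=4)
s=r.read_state(); go([.5,.25,.3],85.4,s)
d=r.get_image("wrist"); np.savez("pics/w20.npz",tp=s["tool_pos"],tr=s["eef_rot"],**d); cv2.imwrite("pics/w20.png",d["img"][:,:,::-1])
W=cloud(d,(s["tool_pos"],s["eef_rot"])); o=headtop(W,C+A*.022,rad=.02); print(o); q=o[0]-C; print("head top in mouth frame",np.array([q@EX,q@EY,q@A])*1000,"angle",np.arccos(o[1]@A))
E
```

```text
t 30.0 pos [0.4954 0.2494 0.272 ] yaw 85.28 zaxis [ 0.057  0.041 -0.998] F [-0.2 -0.2 -0.4] w 0.0453
shift units [ 0.06  0.15 -0.69] dist [0.0046 0.0006 0.028 ] turn units -0.02
(array([0.5244, 0.2504, 0.1934]), array([-0.4818,  0.0493,  0.8749]), 14.90119457244873, (0.07628536224365234, -0.30107975006103516), (28.572248458862305, 28.49631118774414), 991, array([0.5248, 0.2504, 0.1937]))
head top in mouth frame [-1.426   1.0864 21.7921] angle 0.011961892430233127
```

View pics/w20.png

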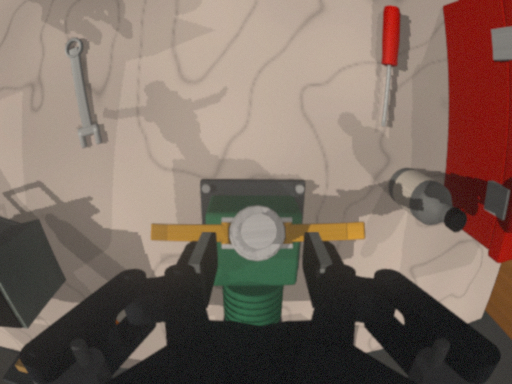

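```bash
cat > cam.py <<'E'
from h import *
C=np.array([.535,.2493,.1742]); A=np.array([-.4818,.0493,.8749]); A/=np.linalg.norm(A); EY=np.cross(A,[1,0,0]); EY=np.array([.1018,.9948,0]); EX=np.cross(EY,A)
def tip(z,dx=0,dy=0,back=.013):
    from station import r
    s=r.read_state(); M=R.from_rotvec(s["eef_rot"]).as_matrix()
    t=s["tool_pos"]-back*M[:,2]; q=t-C; print("tips mid in mouth frame mm",(np.array([q@EX,q@EY,q@A])*1000).round(1)); go(C+z*A+dx*EX+dy*EY+back*M[:,2],84.2,s)
    F=s["contact_force"]; print("Fm",np.array([F@EX,F@EY,F@A]).round(1))
E
python3 -c "
from cam import *
tip(.05); tip(.015)"
```

```text
tips mid in mouth frame mm [ 17.5  -4.7 115. ]
t 30.05 pos [0.4951 0.2493 0.2703] yaw 85.28 zaxis [ 0.055  0.04  -0.998] F [ 0.3  0.3 -0.7] w 0.0455
shift units [0.04 0.32 1.66] dist [ 0.0165  0.003  -0.0653] turn units 0.18
Fm [-0.   0.4 -0.7]
tips mid in mouth frame mm [ 17.5  -4.7 115. ]
t 30.05 pos [0.4951 0.2493 0.2703] yaw 85.28 zaxis [ 0.055  0.04  -0.998] F [ 0.3  0.3 -0.7] w 0.0455
shift units [-0.01  0.7   2.44] dist [ 0.0334  0.0013 -0.096 ] turn units 0.18
Fm [-0.   0.4 -0.7]
```

Call:
carry_out --commands '[0.02,0.3,0.2,0.18,0.02,0.3,0.4,0,0,0.05,0.4,0,0,0,0.4,0,0,0,0,0]' --jaw 100

```text
time_s: 30.55
tool_pos: [0.5273, 0.2498, 0.2065]
eef_rot: [2.329, 2.097, 0.099]
contact_force: [-0.3, 0.4, 1.0]
width: 0.0852
```

```bash
python3 - <<'E'
from cam import *
from station import r
tip(.015)
s=r.read_state(); d=r.get_image("wrist"); np.savez("pics/w21.npz",tp=s["tool_pos"],tr=s["eef_rot"],**d); cv2.imwrite("pics/w21.png",d["img"][:,:,::-1])
E
```

```text
tips mid in mouth frame mm [14.7 -0.8 43.6]
t 30.55 pos [0.5273 0.2498 0.2065] yaw 84.04 zaxis [ 0.051  0.038 -0.998] F [-0.3  0.4  1. ] w 0.0852
shift units [-0.01 -0.01  0.8 ] dist [ 0.0011  0.0007 -0.0322] turn units -0.03
Fm [0.1 0.4 1. ]
```

View pics/w21.png

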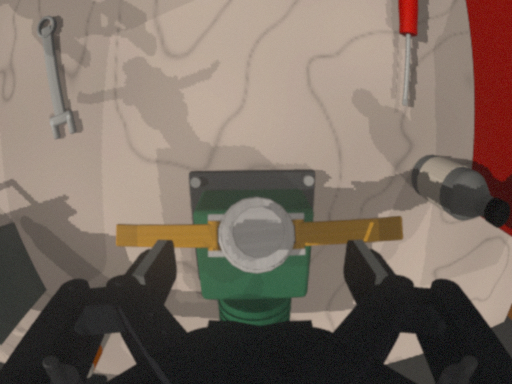

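Call:
carry_out --commands '[0,0,0.4,0,0,0,0.4,0,0,0,0,0,0,0.12,0.22,0,0,0.12,0.22,0,0,0,0,0]'

```text
time_s: 31.2
tool_pos: [0.5428, 0.2508, 0.1581]
eef_rot: [2.329, 2.096, 0.103]
contact_force: [-0.0, -0.2, 0.2]
width: 0.0853
```

```bash
python3 - <<'E'
from cam import *
from station import r
tip(-.03)
s=r.read_state(); d=r.get_image("wrist"); np.savez("pics/w22.npz",tp=s["tool_pos"],tr=s["eef_rot"],**d); cv2.imwrite("pics/w22.png",d["img"][:,:,::-1])
E
```

```text
tips mid in mouth frame mm [ 4.6  1.7 -6.1]
t 31.2 pos [0.5428 0.2508 0.1581] yaw 84.01 zaxis [ 0.053  0.039 -0.998] F [-0.  -0.2  0.2] w 0.0853
shift units [-0.07  0.16  0.58] dist [ 0.0073 -0.0025 -0.0231] turn units -0.03
Fm [ 0.1 -0.2  0.2]
```

View pics/w22.png

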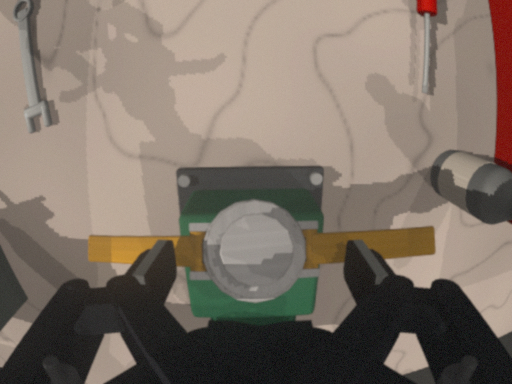

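Call:
carry_out --commands '[-0.04,0.05,0.14,0,-0.02,0.05,0.14,0,0,0.05,0.14,0,0,0,0,0]'

```text
time_s: 31.65
tool_pos: [0.5513, 0.2499, 0.1447]
eef_rot: [2.328, 2.096, 0.113]
contact_force: [-0.5, -0.5, -0.6]
width: 0.0852
```

```bash
cat >> cam.py <<'E'
def arms(f):
    d=load(f); W=cloud(d,(d["tp"],d["tr"])); hsv=cv2.cvtColor(d["img"],cv2.COLOR_RGB2HSV); H,S,V=[hsv[...,i] for i in range(3)]
    q=(W-C); X,Y,Z=[(q@v)*1000 for v in (EX,EY,A)]
    m=(H>12)&(H<32)&(S>120)&(V>60)&(abs(X)<20)&(abs(Y)<110)&(Z>-100)&(Z<40)
    for nm,sg in (("left",1),("right",-1)):
        k=m&(Y*sg>20); y=Y[k]*sg-28; z=Z[k]+12
        if len(y)<15: print(nm,"few",len(y)); continue
        c=np.array([y.mean(),z.mean()]); v=np.linalg.svd(np.c_[y,z]-c,full_matrices=False)[2][0]; v*=np.sign(v[0]) if abs(v[0])>.3 else -np.sign(v[1])
        print(nm,len(y),"angle(fit)",np.arctan2(-v[1],v[0]).round(2),"angle(centroid)",np.arctan2(-c[1],c[0]).round(2),"centroid",c.round(1),"max r",np.hypot(y,z).max().round(1))
E
python3 - <<'E'
from cam import *
from station import r
tip(-.03); arms("pics/w12.npz"); arms("pics/w22.npz")
s=r.read_state(); d=r.get_image("wrist"); np.savez("pics/w23.npz",tp=s["tool_pos"],tr=s["eef_rot"],**d); cv2.imwrite("pics/w23.png",d["img"][:,:,::-1])
arms("pics/w23.npz")
E
```

```text
tips mid in mouth frame mm [  5.5   1.6 -21.9]
t 31.65 pos [0.5513 0.2499 0.1447] yaw 84.07 zaxis [ 0.058  0.043 -0.997] F [-0.5 -0.5 -0.6] w 0.0852
shift units [-0.05 -0.03  0.24] dist [-0.001  -0.0015 -0.0097] turn units -0.02
Fm [-0.7 -0.5 -0.3]
left 708 angle(fit) -0.29 angle(centroid) -0.41 centroid [32.6 14.3] max r 69.7
right 957 angle(fit) 0.02 angle(centroid) -0.09 centroid [36.2  3.4] max r 72.2
left 3194 angle(fit) -0.07 angle(centroid) -0.21 centroid [31.6  6.6] max r 70.8
right 2534 angle(fit) 0.23 angle(centroid) 0.08 centroid [32.2 -2.6] max r 71.9
left 1833 angle(fit) 0.68 angle(centroid) 0.5 centroid [ 19.2 -10.4] max r 70.4
right 923 angle(fit) 1.03 angle(centroid) 0.46 centroid [ 6.2 -3.1] max r 70.0
```

View pics/w23.png

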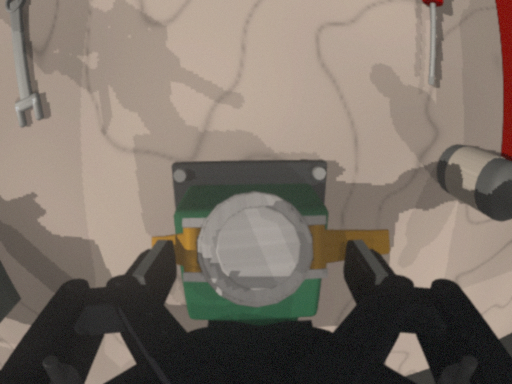

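Call:
carry_out --commands '[-0.06,0.0,0.11,0,-0.02,0.02,0.11,0,0,0,0,0]'

```text
time_s: 32.0
tool_pos: [0.5534, 0.2474, 0.1373]
eef_rot: [2.327, 2.095, 0.119]
contact_force: [-0.3, 0.3, 0.2]
width: 0.0853
```

```bash
python3 - <<'E'
from cam import *
from station import r
tip(-.03)
s=r.read_state(); d=r.get_image("wrist"); np.savez("pics/w24.npz",tp=s["tool_pos"],tr=s["eef_rot"],**d); cv2.imwrite("pics/w24.png",d["img"][:,:,::-1])
arms("pics/w24.npz")
E
```

```text
tips mid in mouth frame mm [  3.9  -0.7 -29.5]
t 32.0 pos [0.5534 0.2474 0.1373] yaw 84.09 zaxis [ 0.062  0.045 -0.997] F [-0.3  0.3  0.2] w 0.0853
shift units [ 0.01 -0.08  0.05] dist [-0.0031  0.001  -0.0023] turn units -0.02
Fm [-0.2  0.3  0.3]
left 973 angle(fit) 0.99 angle(centroid) 0.58 centroid [ 6.5 -4.2] max r 69.7
right 958 angle(fit) 1.06 angle(centroid) 0.0 centroid [ 4. -0.] max r 59.1
```

View pics/w24.png

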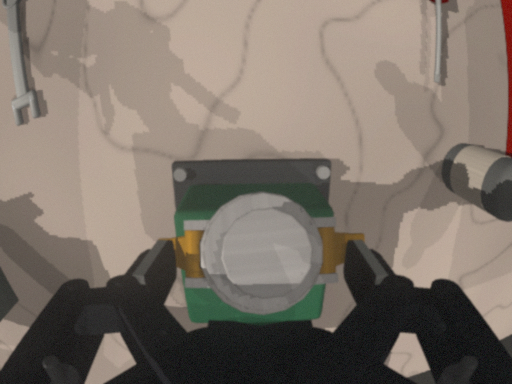

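Call:
carry_out --commands '[0,0,0,0,0,0,0,0,0,0,0,0,0,0,0,0]' --jaw 70 --force 50

```text
time_s: 32.45
tool_pos: [0.5541, 0.2472, 0.1389]
eef_rot: [2.326, 2.093, 0.121]
contact_force: [3.5, 3.4, 0.2]
width: 0.0645
```

```bash
python3 - <<'E'
from cam import *
from station import r
tip(-.03)
s=r.read_state(); d=r.get_image("wrist"); np.savez("pics/w25.npz",tp=s["tool_pos"],tr=s["eef_rot"],**d); cv2.imwrite("pics/w25.png",d["img"][:,:,::-1])
arms("pics/w25.npz")
E
```

```text
tips mid in mouth frame mm [  5.3  -0.8 -28.4]
t 32.45 pos [0.5541 0.2472 0.1389] yaw 84.06 zaxis [ 0.064  0.044 -0.997] F [3.5 3.4 0.2] w 0.0645
shift units [ 0.01 -0.1   0.09] dist [-0.0038  0.0012 -0.004 ] turn units -0.02
Fm [ 2.8  3.7 -1.3]
left 524 angle(fit) 0.25 angle(centroid) -1.53 centroid [0.2 4.6] max r 6.7
right 688 angle(fit) 0.41 angle(centroid) -1.27 centroid [1.3 4.2] max r 8.7
```

View pics/w25.png

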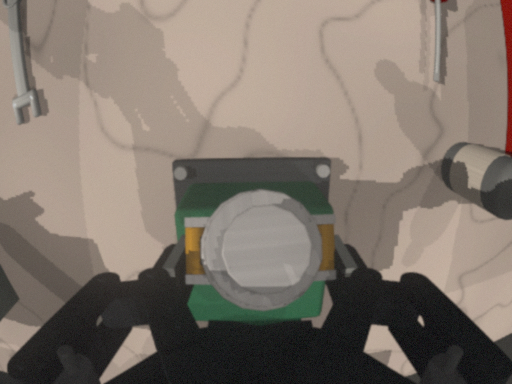

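Call:
carry_out --commands '[0,0,0,0,0,0,0,0,0,0,0,0]' --force 90

```text
time_s: 32.8
tool_pos: [0.5541, 0.2472, 0.1394]
eef_rot: [2.326, 2.093, 0.121]
contact_force: [2.3, 3.6, 1.3]
width: 0.0632
```

Call:
carry_out --commands '[0,0,0,0,0,0,0,0,0,0,0,0,0,-0.1,-0.3,0,0,-0.2,-0.6,0,0,-0.2,-0.7,0,0,-0.3,-0.8,0,0,0,-0.5,0]' --jaw 100

```text
time_s: 33.6
tool_pos: [0.5101, 0.2445, 0.2567]
eef_rot: [2.328, 2.096, 0.112]
contact_force: [0.8, 0.7, 0.4]
width: 0.0854
```

```bash
python3 - <<'E'
from cam import *
from station import r
np.set_printoptions(suppress=True,precision=4)
tip(.05)
s=r.read_state(); d=r.get_image("wrist"); np.savez("pics/w26.npz",tp=s["tool_pos"],tr=s["eef_rot"],**d); cv2.imwrite("pics/w26.png",d["img"][:,:,::-1])
arms("pics/w26.npz"); W=cloud(d,(s["tool_pos"],s["eef_rot"])); o=headtop(W,C+A*.022,rad=.02); q=o[0]-C; print("head top",np.array([q@EX,q@EY,q@A])*1000,"angle",np.arccos(o[1]@A))
e=r.get_image("side"); np.savez("pics/side26.npz",**e); x0,y0,x1,y1=(140,170,260,270); cv2.imwrite(f"pics/side26.png",cv2.resize(e["img"][y0:y1,x0:x1],None,fx=5,fy=5)[:,:,::-1])
E
```

```text
tips mid in mouth frame mm [24.4 -7.9 95.6]
t 33.6 pos [0.5101 0.2445 0.2567] yaw 84.06 zaxis [ 0.058  0.043 -0.997] F [0.8 0.7 0.4] w 0.0854
shift units [ 0.13 -0.05  1.3 ] dist [ 0.0015  0.0078 -0.0517] turn units -0.02
Fm [ 0.8  0.7 -0. ]
left 136 angle(fit) 0.24 angle(centroid) -1.42 centroid [0.7 4.7] max r 6.7
right 172 angle(fit) 0.41 angle(centroid) -1.16 centroid [1.9 4.3] max r 6.7
head top [-0.058   0.2418 21.9266] angle 0.004065287442555866
```

View pics/w26.png

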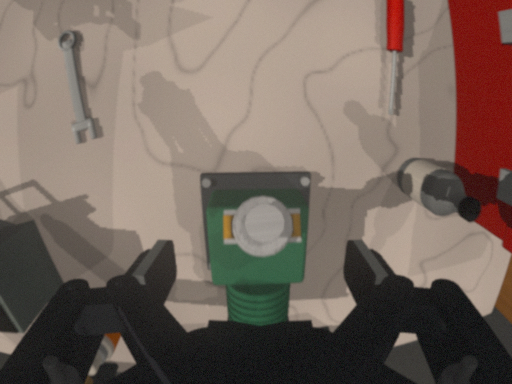

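View pics/side26.png

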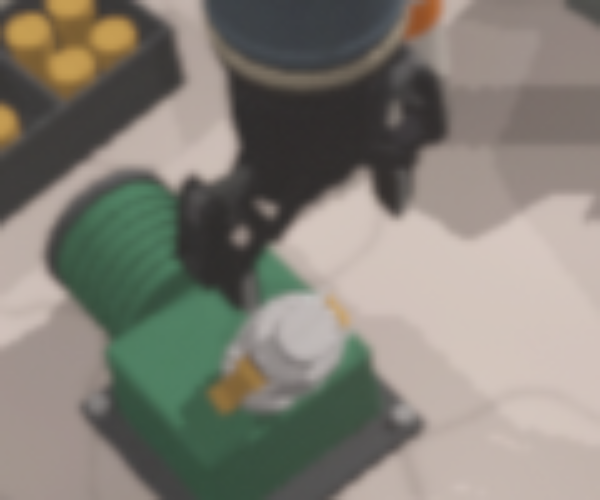

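```bash
python3 - <<'E'
from cam import *
e=load("pics/side26.npz"); 
pv=C+.028*EY-.012*A
for th in (1.57,1.4,1.2,1.0):
    print(th,[((proj(e,[pv+rho*(np.cos(th)*EY-np.sin(th)*A)+.003*(np.sin(th)*EY+np.cos(th)*A)])[0]-[140,170])*5).round(0).tolist() for rho in (0,30,56)])
W=cloud(e); hsv=cv2.cvtColor(e["img"],cv2.COLOR_RGB2HSV); H,S,V=[hsv[...,i] for i in range(3)]
q=W-C; X,Y,Z=[(q@v)*1000 for v in (EX,EY,A)]
m=(H>12)&(H<30)&(S>110)&(abs(X)<25)&(Y>15)&(Y<110)&(Z>-100)&(Z<20)
for x,y,z in sorted(zip(X[m],Y[m],Z[m]),key=lambda t:t[2])[::3]: print(round(x,1),round(y,1),round(z,1))
E
```

```text
1.57 [[245.0, 374.0], [-219.0, 810.0], [-229.0, 819.0]]
1.4 [[245.0, 374.0], [-635.0, 1113.0], [-656.0, 1130.0]]
1.2 [[245.0, 374.0], [-1260.0, 1566.0], [-1302.0, 1599.0]]
1.0 [[246.0, 373.0], [-2179.0, 2234.0], [-2264.0, 2299.0]]
0.3 35.5 -83.1
-3.7 36.1 -77.7
6.8 32.9 -72.9
-5.6 35.5 -70.6
5.0 31.7 -68.5
-5.0 32.4 -66.9
-6.9 32.2 -58.2
6.8 33.2 -55.7
1.1 32.2 -47.6
-0.7 31.8 -39.9
5.1 32.2 -34.2
-0.7 32.2 -22.6
-6.2 31.4 -14.5
3.4 31.6 -12.3
-0.5 31.7 -9.4
-2.1 30.1 -6.9
0.0 29.0 -5.4
-1.5 27.1 -4.1
```

```bash
python3 - <<'E'
from cam import *
from station import r
d=load("pics/w13.npz"); W=cloud(d,(d["tp"],d["tr"]))
for u,v in ((78,83),(108,83),(92,66),(92,100),(145,115),(195,113),(245,110),(425,90)): print(u,v,W[v,u].round(3))
print(B(-.045,0,.085,.64).round(4)); go([.455,-.256,.2],95.5); print(r.read_state()["qpos"].round(2))
E
```

```text
78 83 [ 0.457 -0.411  0.018]
108 83 [ 0.459 -0.369  0.017]
92 66 [ 0.438 -0.389  0.023]
92 100 [ 0.478 -0.389  0.02 ]
145 115 [ 0.494 -0.303  0.068]
195 113 [ 0.492 -0.254  0.071]
245 110 [ 0.487 -0.209  0.072]
425 90 [0.437 0.013 0.006]
[ 0.4936 -0.256   0.0663]
t 33.7 pos [0.5117 0.2449 0.2576] yaw 84.06 zaxis [ 0.061  0.044 -0.997] F [ 0.2  0.1 -0.5] w 0.0854
shift units [-12.66  -0.16   0.8 ] dist [-0.0567 -0.5009 -0.0576] turn units -1.91
[0.44 0.28 0.12 1.33 0.01 0.54]
```

Call:
carry_out --commands '[-0.7,-0.1,-0.2,0,-0.95,-0.1,0,-0.3,-0.95,-0.1,0,-0.3,-0.95,-0.1,0,-0.3,-0.95,0,0,-0.3,-0.95,0,0,-0.3,-0.95,0,0,-0.3,-0.95,0,0,-0.1]' --jaw 0 --force 50

```text
time_s: 34.5
tool_pos: [0.4875, -0.0528, 0.2517]
eef_rot: [2.085, 2.327, 0.119]
contact_force: [0.5, 0.7, 0.0]
width: -0.0002
```

```bash
python3 -c "
from h import *
go([.455,-.256,.15],95.5)"
```

```text
t 34.5 pos [ 0.4875 -0.0528  0.2517] yaw 96.35 zaxis [ 0.062  0.046 -0.997] F [0.5 0.7 0. ] w -0.0002
shift units [-5.06 -1.52  2.25] dist [-0.0325 -0.2032 -0.1017] turn units 0.14
```

Call:
carry_out --commands '[-0.84,-0.25,0.2,0.14,-0.84,-0.25,0.4,0,-0.84,-0.25,0.4,0,-0.84,-0.25,0.4,0,-0.84,-0.25,0.4,0,-0.84,-0.25,0.4,0,0,0,0,0]'

```text
time_s: 35.2
tool_pos: [0.4492, -0.266, 0.148]
eef_rot: [2.106, 2.307, 0.121]
contact_force: [-0.6, 0.4, 0.1]
width: 0.0002
```

```bash
python3 - <<'E'
from h import *
from station import r
s=r.read_state(); go([.460,-.257,.05],95.5,s)
d=r.get_image("wrist"); np.savez("pics/w27.npz",tp=s["tool_pos"],tr=s["eef_rot"],**d); cv2.imwrite("pics/w27.png",d["img"][:,:,::-1])
E
```

```text
t 35.2 pos [ 0.4492 -0.266   0.148 ] yaw 95.28 zaxis [ 0.064  0.047 -0.997] F [-0.6  0.4  0.1] w 0.0002
shift units [0.1  0.12 2.47] dist [ 0.0108  0.009  -0.098 ] turn units -0.04
```

View pics/w27.png

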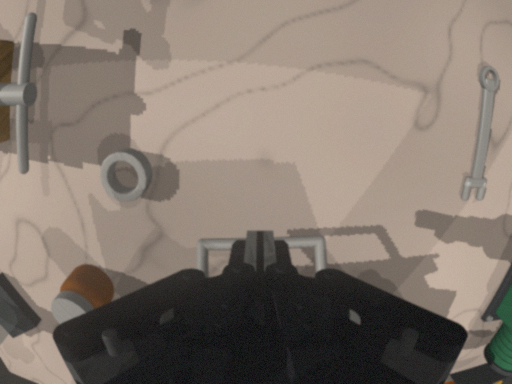

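Call:
carry_out --commands '[0.1,0,0.6,0,0,0,0.7,0,0,0,0.7,0,0,0,0.4,0,0,0,0,0]'

```text
time_s: 35.75
tool_pos: [0.4581, -0.2529, 0.0541]
eef_rot: [2.1, 2.306, 0.125]
contact_force: [-0.6, 0.0, 1.0]
width: 0.0004
```

```bash
python3 - <<'E'
from h import *
go([.460,-.257,.05],95.5)
for t in (.64,.5,.4,.3,.2,.1,0,-.02): print(t,(B(-.045,0,.085,t)-[.016,0.0016,0]).round(4))
E
```

```text
t 35.75 pos [ 0.4581 -0.2529  0.0541] yaw 95.43 zaxis [ 0.069  0.046 -0.997] F [-0.6  0.   1. ] w 0.0004
shift units [-0.11  0.03  0.1 ] dist [ 0.0019 -0.0041 -0.0041] turn units -0.01
0.64 [ 0.4776 -0.2576  0.0663]
0.5 [ 0.4841 -0.257   0.078 ]
0.4 [ 0.4898 -0.2564  0.0858]
0.3 [ 0.4962 -0.2558  0.0929]
0.2 [ 0.5033 -0.2551  0.0994]
0.1 [ 0.511  -0.2544  0.1051]
0 [ 0.5192 -0.2536  0.11  ]
-0.02 [ 0.5209 -0.2534  0.1109]
```

Call:
carry_out --commands '[-0.05,0.4,0,0,-0.05,0.2,-0.05,0,0,0.2,-0.15,0,0,0.2,-0.15,0,0,0.2,-0.15,0,0,0.2,-0.15,0]'

```text
time_s: 36.35
tool_pos: [0.4966, -0.2503, 0.0869]
eef_rot: [-2.118, -2.315, -0.086]
contact_force: [-5.3, -1.0, 0.8]
width: -0.0002
```

```bash
python3 - <<'E'
from h import *
go([.460,-.257,.05],95.5)
E
```

```text
t 36.35 pos [ 0.4966 -0.2503  0.0869] yaw 95.13 zaxis [ 0.035  0.042 -0.998] F [-5.3 -1.   0.8] w -0.0002
shift units [-0.12 -0.96  0.88] dist [-0.0366 -0.0067 -0.0369] turn units -0.06
```

Call:
carry_out --commands '[-0.03,0.15,0.08,0,0,0.2,0,0,0,0.2,-0.05,0,0,0.2,-0.05,0,0,0.2,-0.05,0]'

```text
time_s: 36.85
tool_pos: [0.5185, -0.2485, 0.0932]
eef_rot: [-2.112, -2.297, -0.041]
contact_force: [-54.8, -22.6, -11.8]
width: 0.0001
```

```bash
python3 - <<'E'
from h import *
go([.521,-.257,.09],95.5)
E
```

```text
t 36.85 pos [ 0.5185 -0.2485  0.0932] yaw 94.81 zaxis [ 0.002  0.034 -0.999] F [-54.8 -22.6 -11.8] w 0.0001
shift units [-0.22  0.04  0.07] dist [ 0.0025 -0.0085 -0.0032] turn units -0.12
```

Call:
carry_out --commands '[0,-0.4,0,0,0,-0.6,0,0,0,-0.3,-0.6,0,0,0,-0.7,0,0,0,-0.7,0,0,0,-0.3,0,0,0,0,0]'

```text
time_s: 37.55
tool_pos: [0.464, -0.2531, 0.1966]
eef_rot: [-2.11, -2.3, -0.039]
contact_force: [0.0, -0.4, 0.6]
width: -0.0001
```

```bash
python3 - <<'E'
from cam import *
from station import r
s=r.read_state(); go([.460,-.257,.05],95.5,s); print(s["contact_force"].round(1))
d=r.get_image("wrist"); np.savez("pics/w28.npz",tp=s["tool_pos"],tr=s["eef_rot"],**d); cv2.imwrite("pics/w28.png",d["img"][:,:,::-1])
for n in ("top","side"):
    e=r.get_image(n); np.savez(f"pics/{n}28.npz",**e); cv2.imwrite(f"pics/{n}28.png",e["img"][:,:,::-1])
E
```

```text
t 37.55 pos [ 0.464  -0.2531  0.1966] yaw 94.94 zaxis [ 0.002  0.032 -0.999] F [ 0.  -0.4  0.6] w -0.0001
shift units [-0.2  -0.13  3.66] dist [-0.004  -0.0039 -0.1466] turn units -0.09
[ 0.  -0.4  0.6]
```

View pics/w28.png

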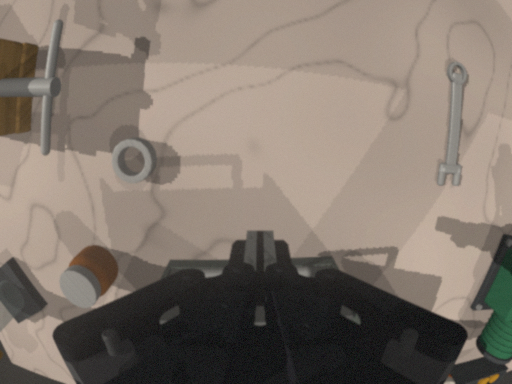

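View pics/top28.png

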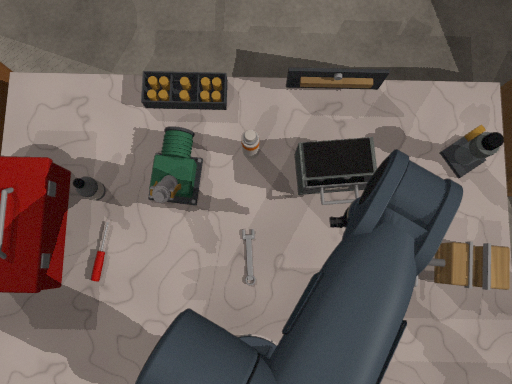

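View pics/side28.png

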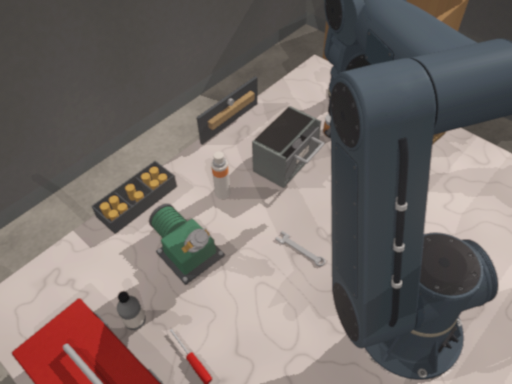

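```bash
python3 - <<'E'
from cam import *
np.set_printoptions(suppress=True,precision=4)
for n in ("top0","top28","side0","side28"):
    W=cloud(load(f"pics/{n}.npz")); t=0
    # handle left half visible in both; bin frame at tilt 0
    Q=binv(W,0.0)*1000
    m=(Q[...,1]>-48)&(Q[...,1]<48)&(Q[...,0]>-60)&(Q[...,0]<-36)&(Q[...,2]>60)&(Q[...,2]<100)
    m2=(abs(Q[...,1])<90)&(Q[...,0]>-12)&(Q[...,0]<12)&(Q[...,2]>90)&(Q[...,2]<108)
    m3=(Q[...,1]>20)&(Q[...,1]<48)&(Q[...,0]>-60)&(Q[...,0]<-36)&(Q[...,2]>60)&(Q[...,2]<100)
    print(n,"bar",m3.sum(),Q[m3].mean(0).round(1),"front top",m2.sum(),Q[m2].mean(0).round(1))
for n in ("top28","side28"):
    e=load(f"pics/{n}.npz"); W=cloud(e); hsv=cv2.cvtColor(e["img"],cv2.COLOR_RGB2HSV); H,S,V=[hsv[...,i] for i in range(3)]
    q=W-C; X,Y,Z=[(q@v)*1000 for v in (EX,EY,A)]
    m=(H>12)&(H<32)&(S>100)&(abs(X)<30)&(abs(Y)<110)&(Z>-100)&(Z<20)
    for sg in (1,-1):
        k=m&(Y*sg>10); print(n,sg,k.sum(), np.c_[X[k],Y[k],Z[k]][::max(1,k.sum()//8)].round(0).tolist())
    o=headtop(W,C+A*.022,rad=.02); qq=o[0]-C; print("head",np.array([qq@EX,qq@EY,qq@A])*1000,np.arccos(o[1]@A))
E
```

```text
top0 bar 36 [-47.6  35.   88.9] front top 169 [-0.5 -2.3 98.6]
top28 bar 36 [-47.3  35.   88.7] front top 163 [-0.7  5.7 98.2]
side0 bar 23 [-48.1  34.7  89.1] front top 131 [-0.7  4.3 97.6]
side28 bar 23 [-47.9  34.6  88.8] front top 136 [-0.8  2.4 97.7]
top28 1 28 [[7.0, 33.0, -76.0], [8.0, 28.0, -66.0], [18.0, 19.0, -32.0], [14.0, 22.0, -34.0], [8.0, 27.0, -41.0], [8.0, 26.0, -8.0], [6.0, 25.0, -6.0], [0.0, 30.0, -3.0], [-3.0, 27.0, -4.0], [-10.0, 28.0, -8.0]]
top28 -1 67 [[8.0, -32.0, -71.0], [9.0, -31.0, -51.0], [2.0, -34.0, -63.0], [-5.0, -35.0, -75.0], [7.0, -32.0, -22.0], [7.0, -27.0, -6.0], [4.0, -33.0, -7.0], [-0.0, -31.0, -3.0], [-8.0, -28.0, -7.0]]
head [-0.4406 -2.6418 20.2539] 0.5364887395677681
side28 1 55 [[8.0, 30.0, -8.0], [5.0, 31.0, -22.0], [1.0, 33.0, -14.0], [5.0, 34.0, -45.0], [-7.0, 29.0, -2.0], [-3.0, 32.0, -28.0], [3.0, 32.0, -74.0], [2.0, 35.0, -78.0], [-2.0, 36.0, -71.0], [-7.0, 33.0, -73.0]]
side28 -1 0 []
head [-0.8891 -1.1313 22.4376] 0.29074775876480347
```

```bash
python3 - <<'E'
from station import r
s=r.read_state(); print(s["time_s"],s["joint_velocities"].round(3) if hasattr(s["joint_velocities"],"round") else s["joint_velocities"],s["contact_force"])
print(r.job_done())
E
```

```text
37.7 [-0.001  0.014 -0.016 -0.002 -0.001 -0.001] [-0.7671927  -0.2108695   0.07346473]
the job is handed in; nothing more can be done
None
```

The plug is seated in the pump coupler, both cam arms are folded home on it, and the bin is shut. I handed the job in at 37.7 s.

**What I did**
- I hooked the bin out to about 0.64 rad and took the grooved plug from the +y pocket.
- On the first carry the last joint reached its range limit, which tilted the tool. I put the plug back in its pocket, straightened the tool and took the plug again with the wrist half a turn round.
- I inserted the plug along the coupler axis, letting it turn in the jaws to the coupler's slope.
- I pressed both arms down together with the open jaws to about 1.0 rad, then squeezed both home at once.
- I pushed the bin shut by its bar and lifted the arm clear.

**Last checks**
- **Plug:** in the last wrist view its head top was 21.9 mm above the mouth (22 mm when fully seated). The later views from the two fixed cameras gave tilts of 0.29 and 0.54 rad. I put that down to too few pixels on the head, since the wrist view showed only 0.004 rad of change from the released plug.
- **Cam arms:** both lie along the cup, with outer faces measured at about 32 to 34 mm against 33 mm expected.
- **Bin:** the bar is within about 0.3 mm of its starting place.
- **Bystanders:** they look unmoved in the last views, but I did not measure them.
- **Bung:** it was still in its pocket when I took the plug the second time. I did not check it after shutting the bin.
- **Force:** the finger force peaked at about 60 N as the bin met its stop. That is below the 120 N wrist limit but above the 40 N limit for the arm and gripper body. I took the contact to be on the fingers only.

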